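# Date-mark a batch of wafer cartons in the canteen's lever marker

## Robot

A 6-joint arm with a two-finger parallel gripper is mounted at the origin on the work surface. World frame = base frame: x ahead of the robot, y to its left, z up, the work surface at z = 0. Lengths are in m, angles in rad, forces in N, time in s.
With the tool pointing down it reaches from about 0.4 to 0.825 m from the base axis. Payload 7 kg.
Tool frame: the origin (TCP) lies at the very end of the fingers, on their centre line; the grasp point (between the pads) lies 19 mm behind it; z points along the fingers, y is the line along which they close (so a half turn about z gives the same grasp; the last joint's range is limited). The gripper opens to 88 mm and grips with 3 to 60 N. Pads are 19 mm wide; open, the fingers measure 130 mm over their backs; the gripper's body (78 mm by 193 mm) begins 47 mm behind the grasp point.
Start: joints at [1.481, 0.359, 0.012, 0, -1.224, -0.288], TCP at [0.249, 0.627, 0.227] pointing down, gripper open.
Joint ranges: [-3.07, 3.07], [-1.43, 2.12], [-1.02, 1.25], [-3.03, 1.67], [-3.05, -0], [-3.03, 3.03]. Speed limits (rad/s): [2.39, 2.39, 3.01, 3.14, 3.14, 3.14].

## Interface

Orientations are given as [roll, pitch, yaw] about the fixed x, y, z axes, in that order (R = Rz(yaw) Ry(pitch) Rx(roll)).
In Python, from station import * gives the robot as it stands.
- The arm moves only by the tool servo_tool, never from a script. Its argument "moves" is a list of rows, each an object of numbers: "jaw": the opening, from 0 (shut) to 1 (fully open); "dx", "dy", "dz": the shift along the world's x, y, z in m; "roll": the turn about the world's z in degrees. A call has exactly 10 rows; each row shifts and turns the commanded pose from where the row before left it; what a row does not reach is not made up. A row lasts 1/8 s, in which the tool goes at most 62.5 mm and 10.7 degrees, less where a joint would pass 70% of its speed; a pose out of reach is approached as far as the arm can. A call with a gripper value outside its range is refused whole. The fingers move at their own pace and stop on an object; "newtons" is the grip in N (left out, the last holds). Time passes only in rows, so rows that do not move let the fingers close, or fill a call up. It gives the time, the measured TCP pose, the force, the opening and the grip force at its end, in the units of the state.
- get_state(): the state, without advancing time (a new reading comes with each control period).
- grab_frame(name): name is "side" or "top"; returns (picture, depth): 400x640x3 uint8, red, green, blue; 400x640 float32, m along the optical axis (not along the pixel's ray), 0 where there is no reading.
- calibration(name): a dict with "intrinsics" (3x3 intrinsics, pixels), "k1" (the pictures are not rectified: a ray, as slopes to the right and down, at radius r is drawn at 1 + k1 r^2 times it, then the intrinsics apply), "R" (3x3) and "t" (3): a world point X has camera coordinates R X + t. Camera axes: x right, y down, z forward; pixel columns grow to the right and rows downward; lengths in m; the calibration is good to about 2 mm. A picture is of the moment at which its call begins. calibration takes no time and is no camera call.
- job_done(): hands the job in; it is judged then, once.
The state is a dict: "t": time; "q": joint angles; "qd": joint speeds; "joint_efforts": joint torques, N m; "eef_pos": TCP position; "ee_rot": TCP orientation; "force": force on the tool from outside, world axes, zero at the start; "moment": the same for the moment, N m; "width": finger opening in m; "gripper_force": force on a finger pad.
Only numpy, scipy, OpenCV 4.12 (cv2) and the standard library are available. Lean on these libraries where they do the work, as an engineer would, in place of code of your own. Each camera call takes 0.05 s, during which the arm holds its last target. There are 200 camera calls.

## Task

Lay all the small wafer cartons flat on the aluminium tray, push the tray all the way under the guard of the lever date-marker, pull the lever right down to its stop and ease it slowly back up without letting it snap. Then draw the tray out, tip the cartons off its open side into the steel food pan, and park the empty tray fully home under the marker again, with every carton in the pan. Leave the bottle and the shaker where they stand.

Things in the scene. Friction and masses are not known exactly. Their poses are not given: they have to be found in the camera images.
- pack0: a cardboard wafer carton with a white paper band, a box 52 (own x) x 25 (own y) x 24 mm high, 30 g; origin at the centre of its underside. All cartons are alike; 2 to 4 are present, lying on the counter, the others absent
- pack1: a cardboard wafer carton with a white paper band, a box 52 (own x) x 25 (own y) x 24 mm high, 30 g; origin at the centre of its underside. All cartons are alike; 2 to 4 are present, lying on the counter, the others absent
- pack2: a cardboard wafer carton with a white paper band, a box 52 (own x) x 25 (own y) x 24 mm high, 30 g; origin at the centre of its underside. All cartons are alike; 2 to 4 are present, lying on the counter, the others absent
- pack3: a cardboard wafer carton with a white paper band, a box 52 (own x) x 25 (own y) x 24 mm high, 30 g; origin at the centre of its underside. All cartons are alike; 2 to 4 are present, lying on the counter, the others absent
- tray: loose aluminium tray, 140 (own x) x 112 mm (own y), 160 g, floor 4 mm thick; 4 mm walls, 28 mm high overall, at both x ends and the -y side; the +y side is open, with no lip: tip it over that side. Black bar handle from x=-70 to -150 mm, 16 mm wide, 24 mm tall, mid-height 34 mm. Origin: centre of the underside
- tray_grip (a point): middle of the tray's handle bar, at x=-125, y=0, z=34 mm in the tray's frame: where to pinch it across its 16 mm width, so that the gripper stays outside the marker
- press: fixed date-marker; own x = the way the tray goes in. Guide rails (30 mm high, from x=-63 mm) bound a lane on the counter 124 mm wide; clear roof x=-50..86, y=-76..76, z=85..95 mm, stamp plate under it at z=68 mm; pivot post on it to z=180 mm. End stop at x=72 mm. Origin on the counter on the lane's centre line: a tray pushed home (handle out at -x) has its origin here within 2 mm
- lever_hinge (a point): pivot of the lever, at x=20, y=0, z=165 mm in the press frame; the axis is the press's y
- lever_grip (a point): middle of the lever's cross handle, a horizontal black bar 18 mm thick and 98 mm long along the press's y, 170 mm from the pivot; at rest it stands beyond the marker's far (+x) end and raised 35 degrees above level
- lever (a joint): lever angle in rad: 0 at rest (up), 0.72 at its stop (handle down, about 6 degrees below level). A spring drives it back up, about 5 N at the handle at rest and 13 N at the stop; let go, it snaps up
- pan: loose open stainless food pan, 150 (own x) x 195 mm (own y) outside, 60 mm high, walls and floor 4 mm, with a look-only rim 11 mm wider; origin at the centre of its underside. 0.7 kg
- bottle: white squeeze bottle, 64 mm across, 170 mm high, bystander: leave alone; origin under its centre
- shaker: steel salt shaker, 42 mm across, 74 mm high, bystander: leave alone; origin under its centre

How it is judged:
On the way, in this order (a step that is already met when the one before it is completed fails the run):
1. every carton lies flat on the tray and the tray is fully home under the marker (x of pack0 in the frame of tray between -0.066 and 0.066 m and y of pack0 in the frame of tray between -0.056 and 0.056 m and z of pack0 in the frame of tray between -0.004 and 0.034 m and angle between pack0's own x axis and vertical between 1.34 and 1.8 rad and x of pack1 in the frame of tray between -0.066 and 0.066 m and y of pack1 in the frame of tray between -0.056 and 0.056 m and z of pack1 in the frame of tray between -0.004 and 0.034 m and angle between pack1's own x axis and vertical between 1.34 and 1.8 rad and x of pack2 in the frame of tray between -0.066 and 0.066 m and y of pack2 in the frame of tray between -0.056 and 0.056 m and z of pack2 in the frame of tray between -0.004 and 0.034 m and angle between pack2's own x axis and vertical between 1.34 and 1.8 rad and x of pack3 in the frame of tray between -0.066 and 0.066 m and y of pack3 in the frame of tray between -0.056 and 0.056 m and z of pack3 in the frame of tray between -0.004 and 0.034 m and angle between pack3's own x axis and vertical between 1.34 and 1.8 rad and x of tray in the frame of press between -0.012 and 0.01 m and y of tray in the frame of press between -0.012 and 0.012 m and height (world z) of tray between -0.005 and 0.008 m and angle between tray's own z axis and vertical below 0.06 rad and angle between the x axis of tray and the x axis of press, either way round below 0.12 rad), for 0.2 s.
2. the lever is pulled down to its stop with the loaded tray still home (all of step 1 and value of joint lever above 0.66 rad), for 0.2 s.
3. the lever is back at rest (value of joint lever below 0.05 rad), for 0.2 s.
4. the tray is tipped over the pan (angle between tray's own z axis and vertical above 0.45 rad and horizontal distance between tray and pan below 0.2 m), for 0.1 s.
At the end, for the whole second after the job is handed in: all cartons present are inside the pan (below its rim) and at rest; the pan stands flat on the counter; the tray stands flat and fully home under the marker (origin within 12 mm of the marker's in depth and sideways, in line within 0.12 rad), at rest; the lever is up (below 0.05 rad) (x of pack0 in the frame of pan between -0.075 and 0.075 m and y of pack0 in the frame of pan between -0.097 and 0.097 m and z of pack0 in the frame of pan between -0.005 and 0.06 m and linear speed of each of pack0, pack1, pack2, pack3 below 0.03 m/s and x of pack1 in the frame of pan between -0.075 and 0.075 m and y of pack1 in the frame of pan between -0.097 and 0.097 m and z of pack1 in the frame of pan between -0.005 and 0.06 m and x of pack2 in the frame of pan between -0.075 and 0.075 m and y of pack2 in the frame of pan between -0.097 and 0.097 m and z of pack2 in the frame of pan between -0.005 and 0.06 m and x of pack3 in the frame of pan between -0.075 and 0.075 m and y of pack3 in the frame of pan between -0.097 and 0.097 m and z of pack3 in the frame of pan between -0.005 and 0.06 m and x of tray in the frame of press between -0.012 and 0.01 m and y of tray in the frame of press between -0.012 and 0.012 m and height (world z) of tray between -0.005 and 0.008 m and angle between tray's own z axis and vertical below 0.06 rad and angle between the x axis of tray and the x axis of press, either way round below 0.12 rad and value of joint lever below 0.05 rad and angle between pan's own z axis and vertical below 0.08 rad and height (world z) of pan below 0.01 m and linear speed of each of tray, pan below 0.02 m/s); the robot touches nothing.
It fails at once if the lever snaps back (faster than 2 rad/s) (velocity of joint lever below -2 rad/s).
It fails at once if the bottle or the shaker is shifted by more than 40 mm or knocked over (distance of any of bottle, shaker from where it was at the start of the episode above 0.04 m or angle between any of bottle, shaker's own z axis and vertical above 0.5 rad).
Of pack0, pack1, pack2, pack3 only 2 to 4 are there at a start; the rules pass over those that are not, and their reading is None.
At some moment in a run one of pack0, pack1, pack2, pack3, pan may be knocked a few centimetres aside while the robot is not near it.
It also fails if it takes over 210 s, if anything falls off the work surface, if the arm or the gripper's body presses on something with over 40 N, if the wrist force passes 120 N, or if a joint passes its speed limit or range.

## Working session

There is one attempt and no reset: what is moved stays moved. The work goes in short steps, Python scripts to look and compute and a tool call to move; the robot and the scene stay as the last step left them, time stands still between calls to the robot, and variables do not carry over. Pictures are saved under pics/ and viewed, at most 14 in all, crops included, and the job is handed in when it is done.

Besides the shell and the picture viewer there is one more tool, called after "Call:" by a JSON object that holds its "fn" and its "kwargs". servo_tool: Moves the arm, as the interface text tells. Its arguments: {"type":"object","properties":{"moves":{"type":"array","items":{"type":"object","properties":{"jaw":{"type":"number"},"dx":{"type":"number"},"dy":{"type":"number"},"dz":{"type":"number"},"roll":{"type":"number"}}}},"newtons":{"type":"number"}},"required":["moves"]}

```bash
ls; mkdir -p pics; cat > h.py <<'E'
from station import *
import numpy as np, cv2
def snap(n,f=None):
    im,d=grab_frame(n)
    if f: cv2.imwrite('pics/'+f,im[:,:,::-1])
    return im,d
def ray(n,u,v):
    c=calibration(n);K=np.array(c["intrinsics"]);R=np.array(c["R"]);t=np.array(c["t"])
    y=(v-K[1,2])/K[1,1];x=(u-K[0,2]-K[0,1]*y)/K[0,0]
    rd=np.hypot(x,y);r=rd
    for _ in range(30): r=rd/(1+c["k1"]*r*r)
    s=r/rd if rd>0 else 1
    return -R.T@t, R.T@np.array([x*s,y*s,1.])
def onz(n,u,v,z):
    o,d=ray(n,u,v);return o+d*(z-o[2])/d[2]
def cloud(n,d):
    c=calibration(n);K=np.array(c["intrinsics"]);R=np.array(c["R"]);t=np.array(c["t"])
    v,u=np.mgrid[0:400,0:640]
    y=(v-K[1,2])/K[1,1];x=(u-K[0,2])/K[0,0];rd=np.hypot(x,y);r=rd.copy()
    for _ in range(30): r=rd/(1+c["k1"]*r*r)
    s=np.where(rd>0,r/np.maximum(rd,1e-9),1)
    P=np.stack([x*s*d,y*s*d,d],-1)
    P=(P-t)@R
    P[d<=0]=np.nan
    return P
E
python3 - <<'E'
from h import *
for n in("top","side"):
    im,d=snap(n,n+'0.png'); np.save(n+'0.npy',d); c=calibration(n); print(n,-np.array(c["R"]).T@c["t"],c["k1"],np.array(c["intrinsics"]).tolist())
print(get_state())
E
```

```text
pics
top [0.47982162 0.03656818 1.44828464] -0.08060963072007407 [[423.3624639867488, 0.0, 319.68903390734937], [0.0, 423.3624639867488, 197.34145154530069], [0.0, 0.0, 1.0]]
side [ 0.13788838 -1.08753795  0.93646917] -0.07565070232522458 [[507.5029376448366, 0.0, 314.5525476813448], [0.0, 507.5029376448366, 198.18703964443753], [0.0, 0.0, 1.0]]
{'t': 0.1, 'q': array([ 1.48107789e+00,  3.59302037e-01,  1.11177192e-02, -2.90179975e-04,
       -1.22407964e+00, -2.88050479e-01]), 'qd': array([-0.00078547, -0.00056471,  0.00374873,  0.00163813,  0.00051392,
        0.00017455]), 'joint_efforts': array([-1.46026614e-03, -5.84162235e+01,  2.93750203e+01,  7.01547191e+00,
        1.00804723e-02, -4.55676729e-05]), 'eef_pos': array([0.24887273, 0.62696557, 0.22571397]), 'ee_rot': array([ 3.14010799e+00, -1.55403041e-04, -3.77867611e-01]), 'force': array([-0.43768813,  0.35260459,  0.18926346]), 'moment': array([-0.01376049, -0.00169114,  0.01302773]), 'gripper_force': 0.0, 'width': 0.08768456423037012}
```

View pics/top0.png

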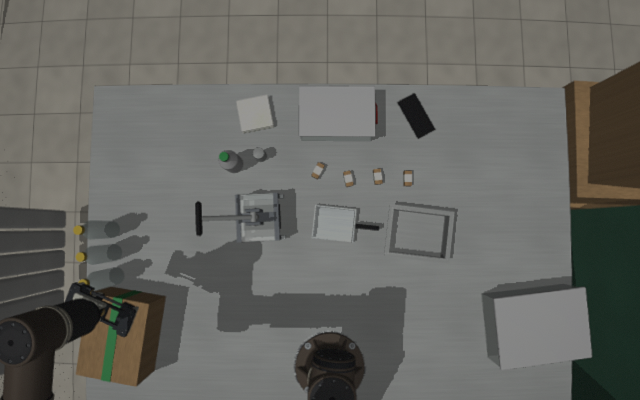

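View pics/side0.png

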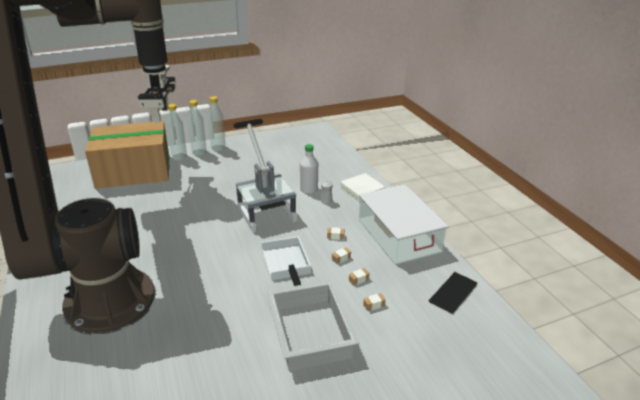

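The top view shows four cartons at (318,170), (349,178), (378,176) and (408,178). The tray is at (336,223) with its handle to the right, the pan at (422,231), and the marker at (258,217) with the lever bar at (198,218). The bottle is at (230,160) and the shaker at (259,154). Next I'll measure these from depth.

```bash
cat >> h.py <<'E'
def rect(P,m):
    q=(P[m][:,:2]*1000).astype(np.float32)
    (c,wh,a)=cv2.minAreaRect(q)
    if wh[0]<wh[1]: wh=wh[::-1];a+=90
    return np.round(np.array(c)/1000,4),np.round(wh,1),round((a+90)%180-90,1)
def comps(m,amin):
    n,l,s,c=cv2.connectedComponentsWithStats(m.astype(np.uint8))
    return [(l==i,s[i],c[i]) for i in range(1,n) if s[i,4]>=amin]
def cartons(n="top"):
    im,d=snap(n);P=cloud(n,d)
    m=(P[...,2]>.016)&(P[...,2]<.045)&(P[...,0]>.25)&(P[...,0]<.8)&(P[...,1]>-.5)&(P[...,1]<.3)
    hsv=cv2.cvtColor(im,cv2.COLOR_RGB2HSV)
    br=(hsv[...,1]>70)&(hsv[...,0]<25)&(hsv[...,2]>60)
    br=cv2.morphologyEx(br.astype(np.uint8),cv2.MORPH_CLOSE,np.ones((9,9)))>0
    out=[]
    for k,s,c in comps(br&m,30):
        out.append((rect(P,k),round(float(np.nanmedian(P[k][:,2])),4),c.round(1),s[4]))
    return out,P,im
E
python3 - <<'E'
from h import *
o,P,im=cartons()
for r in o: print(r)
reg=lambda zl,zh,x0,x1,y0,y1:(P[...,2]>zl)&(P[...,2]<zh)&(P[...,0]>x0)&(P[...,0]<x1)&(P[...,1]>y0)&(P[...,1]<y1)
def show(t,m,a=40):
    for k,s,c in comps(m,a): print(t,rect(P,k),np.nanmedian(P[k][:,2]).round(3),c.round(),s[4])
print('counter',np.nanmedian(P[250:300,520:560,2]),np.nanmedian(P[150:160,450:480,2]))
show('tray/pan>15',reg(.015,.075,.25,.6,-.5,.09))
show('handle',reg(.038,.06,.3,.6,-.25,.0),10)
show('pan',reg(.045,.075,.25,.6,-.5,-.15))
show('roof',reg(.08,.11,.3,.6,.1,.4))
show('lever',reg(.23,.3,.3,.6,.2,.6),10)
show('bs',reg(.05,.2,.55,.8,.1,.5))
E
python3 - <<'E'
import cv2
i=cv2.imread('pics/top0.png')[150:280,180:480]
cv2.imwrite('pics/crop.png',cv2.resize(i,None,fx=2.6,fy=2.6,interpolation=cv2.INTER_CUBIC))
E
```

```text
((array([0.6638, 0.0433]), array([50.7, 22.7]), -28.4), 0.0236, array([317.6, 170.2]), np.int32(69))
((array([ 0.6436, -0.1586]), array([49.8, 24.9]), 4.1), 0.0236, array([377.4, 175.9]), np.int32(100))
((array([ 0.6355, -0.0599]), array([50.6, 21.7]), 9.9), 0.0239, array([348. , 178.2]), np.int32(88))
((array([ 0.6376, -0.262 ]), array([48.7, 25.6]), -0.6), 0.0235, array([407.5, 177.9]), np.int32(117))
counter 0.0011214012079450752 -0.0006284176836192327
tray/pan>15 (array([ 0.4797, -0.0498]), array([218.5, 111.5]), 83.9) 0.031 [349. 222.] 260
tray/pan>15 (array([ 0.45 , -0.291]), array([218.5, 172.8]), 83.1) 0.058 [422. 234.] 1229
handle (array([ 0.4603, -0.2029]), array([172.1,  40.1]), -6.6) 0.058 [390. 232.] 185
handle (array([ 0.5353, -0.2354]), array([28.3, 14.2]), 82.8) 0.058 [402. 208.] 26
handle (array([ 0.4719, -0.1195]), array([78.4, 15.8]), 83.8) 0.046 [367. 227.] 116
handle (array([ 0.3774, -0.232 ]), array([33. , 14.4]), 78.7) 0.058 [401. 256.] 25
pan (array([ 0.45 , -0.291]), array([218.5, 172.8]), 83.1) 0.059 [420. 234.] 1083
roof (array([0.5026, 0.2377]), array([153.6, 138.8]), 3.2) 0.096 [258. 217.] 1754
lever (array([0.4915, 0.3718]), array([79. , 77.9]), 53.5) 0.267 [202. 218.] 318
bs (array([0.7148, 0.2396]), array([37.2, 33.7]), 0.3) 0.07 [258. 153.] 104
bs (array([0.6861, 0.3282]), array([61.7, 55.9]), -26.8) 0.118 [229. 160.] 360
bs (array([0.5649, 0.2403]), array([136.8,  29.5]), -89.5) 0.095 [257. 198.] 394
```

View pics/crop.png

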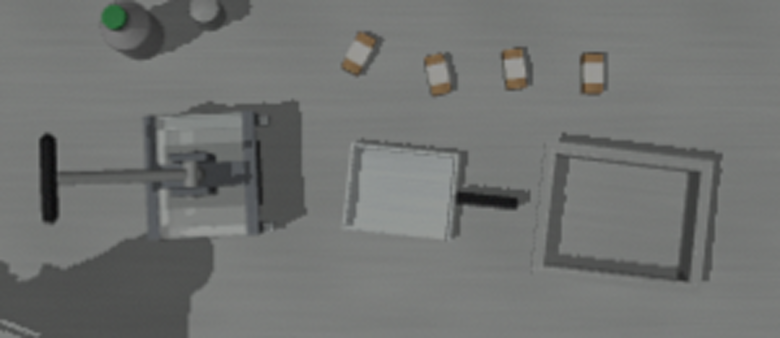

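Call:
{"fn": "servo_tool", "kwargs": {"moves": [{"dz":0.06,"roll":-9.6,"jaw":1},{"dz":0.06,"roll":-9.6,"jaw":1},{"dx":0.032,"dy":-0.045,"roll":-9.6,"jaw":1},{"dx":0.032,"dy":-0.045,"roll":-9.6,"jaw":1},{"dx":0.032,"dy":-0.045,"roll":-9.6,"jaw":1},{"dx":0.032,"dy":-0.045,"roll":-9.6,"jaw":1},{"dx":0.032,"dy":-0.045,"roll":-9.6,"jaw":1},{"dx":0.032,"dy":-0.045,"roll":-9.6,"jaw":1},{"dx":0.032,"dy":-0.045,"roll":-9.6,"jaw":1},{"dx":0.032,"dy":-0.045,"roll":-9.6,"jaw":1}], "newtons": 15}}

```text
$.moves[0]: bad value
```

Call:
{"fn": "servo_tool", "kwargs": {"moves": [{"dx":0,"dy":0,"dz":0.06,"roll":-9.6,"jaw":1},{"dx":0,"dy":0,"dz":0.06,"roll":-9.6,"jaw":1},{"dx":0.032,"dy":-0.045,"dz":0,"roll":-9.6,"jaw":1},{"dx":0.032,"dy":-0.045,"dz":0,"roll":-9.6,"jaw":1},{"dx":0.032,"dy":-0.045,"dz":0,"roll":-9.6,"jaw":1},{"dx":0.032,"dy":-0.045,"dz":0,"roll":-9.6,"jaw":1},{"dx":0.032,"dy":-0.045,"dz":0,"roll":-9.6,"jaw":1},{"dx":0.032,"dy":-0.045,"dz":0,"roll":-9.6,"jaw":1},{"dx":0.032,"dy":-0.045,"dz":0,"roll":-9.6,"jaw":1},{"dx":0.032,"dy":-0.045,"dz":0,"roll":-9.6,"jaw":1}], "newtons": 15}}

```text
t: 1.4
eef_pos: [0.5056, 0.2658, 0.3465]
ee_rot: [3.141, 0.0, -2.059]
force: [0.5, 0.9, -0.3]
width: 0.0874
gripper_force: 0.0
```

Call:
{"fn": "servo_tool", "kwargs": {"moves": [{"dx":0.0264,"dy":-0.0371,"dz":0,"roll":-0.4,"jaw":1},{"dx":0.0264,"dy":-0.0371,"dz":0,"roll":0,"jaw":1},{"dx":0.0264,"dy":-0.0371,"dz":0,"roll":0,"jaw":1},{"dx":0.0264,"dy":-0.0371,"dz":-0.04,"roll":0,"jaw":1},{"dx":0.0264,"dy":-0.0371,"dz":-0.04,"roll":0,"jaw":1},{"dx":0.0264,"dy":-0.0371,"dz":-0.04,"roll":0,"jaw":1},{"dx":0,"dy":0,"dz":-0.06,"roll":0,"jaw":1},{"dx":0,"dy":0,"dz":-0.06,"roll":0,"jaw":1},{"dx":0,"dy":0,"dz":-0.06,"roll":0,"jaw":1},{"dx":0,"dy":0,"dz":0,"roll":0,"jaw":1}]}}

```text
t: 2.65
eef_pos: [0.6596, 0.0435, 0.0415]
ee_rot: [3.134, -0.007, -2.061]
force: [0.5, 0.0, 1.3]
width: 0.0876
gripper_force: 0.0
```

```bash
python3 - <<'E'
from h import *
o,P,im=cartons()
for r in o: print(r)
E
```

```text
((array([ 0.6437, -0.158 ]), array([49.3, 24.4]), 3.9), 0.0241, array([377.4, 175.9]), np.int32(99))
((array([ 0.6358, -0.0601]), array([51.6, 22.2]), 9.0), 0.0239, array([348. , 178.3]), np.int32(87))
((array([ 0.6379, -0.2623]), array([48.9, 25.7]), -0.8), 0.0235, array([407.5, 177.8]), np.int32(117))
```

Call:
{"fn": "servo_tool", "kwargs": {"moves": [{"dx":0,"dy":0,"dz":-0.02,"roll":0,"jaw":1},{"dx":0,"dy":0,"dz":-0.015,"roll":0,"jaw":1},{"dx":0,"dy":0,"dz":0,"roll":0,"jaw":0.5},{"dx":0,"dy":0,"dz":0,"roll":0,"jaw":0.4},{"dx":0,"dy":0,"dz":0,"roll":0,"jaw":0.4},{"dx":0,"dy":0,"dz":0,"roll":0,"jaw":0.4},{"dx":0,"dy":0,"dz":0,"roll":0,"jaw":0.4},{"dx":0,"dy":0,"dz":0.03,"roll":0,"jaw":0.4},{"dx":0,"dy":0,"dz":0.05,"roll":0,"jaw":0.4},{"dx":0,"dy":0,"dz":0,"roll":0,"jaw":0.4}]}}

```text
t: 3.95
eef_pos: [0.6662, 0.0454, 0.0962]
ee_rot: [-3.136, 0.005, -2.06]
force: [0.3, -0.0, -0.1]
width: 0.0521
gripper_force: 15.0
```

Call:
{"fn": "servo_tool", "kwargs": {"moves": [{"dx":-0.046,"dy":-0.0015,"dz":0,"roll":5.5,"jaw":0.4},{"dx":-0.046,"dy":-0.0015,"dz":0,"roll":5.5,"jaw":0.4},{"dx":-0.046,"dy":-0.0015,"dz":0,"roll":5.5,"jaw":0.4},{"dx":-0.046,"dy":-0.0015,"dz":0,"roll":5.5,"jaw":0.4},{"dx":0,"dy":0,"dz":-0.035,"roll":0,"jaw":0.4},{"dx":0,"dy":0,"dz":0,"roll":0,"jaw":0.4},{"dx":0,"dy":0,"dz":-0.02,"roll":0,"jaw":0.4},{"dx":0,"dy":0,"dz":-0.01,"roll":0,"jaw":0.4},{"dx":0,"dy":0,"dz":0,"roll":0,"jaw":0.4},{"dx":0,"dy":0,"dz":0,"roll":0,"jaw":0.4}]}}

```text
t: 5.2
eef_pos: [0.4799, 0.0389, 0.0271]
ee_rot: [-3.141, 0.0, -1.676]
force: [-0.2, -0.1, -0.3]
width: 0.0516
gripper_force: 15.0
```

Call:
{"fn": "servo_tool", "kwargs": {"moves": [{"dx":0,"dy":0,"dz":-0.01,"roll":0,"jaw":0.4},{"dx":0,"dy":0,"dz":0,"roll":0,"jaw":0.4},{"dx":0,"dy":0,"dz":0,"roll":0,"jaw":0.68},{"dx":0,"dy":0,"dz":0,"roll":0,"jaw":0.7},{"dx":0,"dy":0,"dz":0.04,"roll":0,"jaw":0.7},{"dx":0,"dy":0,"dz":0.04,"roll":0,"jaw":1},{"dx":0.039,"dy":-0.0247,"dz":0,"roll":3.9,"jaw":1},{"dx":0.039,"dy":-0.0247,"dz":0,"roll":3.9,"jaw":1},{"dx":0.039,"dy":-0.0247,"dz":0,"roll":3.9,"jaw":1},{"dx":0.039,"dy":-0.0247,"dz":0,"roll":3.8,"jaw":1}]}}

```text
t: 6.45
eef_pos: [0.6365, -0.0609, 0.0966]
ee_rot: [-3.142, 0.0, -1.404]
force: [0.5, 1.7, 0.2]
width: 0.0877
gripper_force: 0.0
```

```bash
python3 - <<'E'
from h import *
o,P,im=cartons()
for r in o: print(r)
E
```

```text
((array([ 0.6438, -0.1608]), array([48.8, 20.9]), 1.8), 0.0235, array([378.7, 177.5]), np.int32(57))
((array([ 0.6378, -0.2625]), array([48.7, 24.5]), 0.1), 0.0234, array([407.5, 177.9]), np.int32(117))
((array([0.4778, 0.0398]), array([48.4, 20.9]), -4.6), 0.0274, array([318.4, 225.2]), np.int32(66))
```

Call:
{"fn": "servo_tool", "kwargs": {"moves": [{"dx":0,"dy":0,"dz":-0.05,"roll":0,"jaw":1},{"dx":0,"dy":0,"dz":-0.035,"roll":0,"jaw":1},{"dx":0,"dy":0,"dz":0,"roll":0,"jaw":1},{"dx":0,"dy":0,"dz":0,"roll":0,"jaw":0.5},{"dx":0,"dy":0,"dz":0,"roll":0,"jaw":0.4},{"dx":0,"dy":0,"dz":0,"roll":0,"jaw":0.4},{"dx":0,"dy":0,"dz":0,"roll":0,"jaw":0.4},{"dx":0,"dy":0,"dz":0.03,"roll":0,"jaw":0.4},{"dx":0,"dy":0,"dz":0.05,"roll":0,"jaw":0.4},{"dx":0,"dy":0,"dz":0,"roll":0,"jaw":0.4}]}}

```text
t: 7.75
eef_pos: [0.6384, -0.0597, 0.0964]
ee_rot: [-3.134, -0.001, -1.405]
force: [0.2, -0.5, -1.0]
width: 0.0521
gripper_force: 14.8
```

Call:
{"fn": "servo_tool", "kwargs": {"moves": [{"dx":-0.0397,"dy":0.0169,"dz":0,"roll":-3.9,"jaw":0.4},{"dx":-0.0397,"dy":0.0169,"dz":0,"roll":-3.9,"jaw":0.4},{"dx":-0.0397,"dy":0.0169,"dz":0,"roll":-3.9,"jaw":0.4},{"dx":-0.0397,"dy":0.0169,"dz":0,"roll":-3.9,"jaw":0.4},{"dx":0,"dy":0,"dz":-0.035,"roll":0,"jaw":0.4},{"dx":0,"dy":0,"dz":0,"roll":0,"jaw":0.4},{"dx":0,"dy":0,"dz":-0.02,"roll":0,"jaw":0.4},{"dx":0,"dy":0,"dz":-0.01,"roll":0,"jaw":0.4},{"dx":0,"dy":0,"dz":0,"roll":0,"jaw":0.4},{"dx":0,"dy":0,"dz":0,"roll":0,"jaw":0.4}]}}

```text
t: 9.0
eef_pos: [0.4771, 0.0076, 0.0271]
ee_rot: [-3.141, 0.0, -1.678]
force: [-0.2, -0.3, -0.4]
width: 0.052
gripper_force: 14.8
```

Call:
{"fn": "servo_tool", "kwargs": {"moves": [{"dx":0,"dy":0,"dz":-0.01,"roll":0,"jaw":0.4},{"dx":0,"dy":0,"dz":0,"roll":0,"jaw":0.4},{"dx":0,"dy":0,"dz":0,"roll":0,"jaw":0.68},{"dx":0,"dy":0,"dz":0,"roll":0,"jaw":0.7},{"dx":0,"dy":0,"dz":0.04,"roll":0,"jaw":0.7},{"dx":0,"dy":0,"dz":0.04,"roll":0,"jaw":1},{"dx":0.0417,"dy":-0.0417,"dz":0,"roll":2.5,"jaw":1},{"dx":0.0417,"dy":-0.0417,"dz":0,"roll":2.5,"jaw":1},{"dx":0.0417,"dy":-0.0417,"dz":0,"roll":2.5,"jaw":1},{"dx":0.0417,"dy":-0.0417,"dz":0,"roll":2.5,"jaw":1}]}}

```text
t: 10.25
eef_pos: [0.6445, -0.1607, 0.0965]
ee_rot: [3.142, 0.0, -1.502]
force: [0.6, 0.9, 0.3]
width: 0.0875
gripper_force: 0.0
```

```bash
python3 - <<'E'
from h import *
o,P,im=cartons()
for r in o: print(r)
o,P,im=cartons("side")
for r in o: print(r)
E
```

```text
((array([0.4947, 0.0216]), array([59.3, 13.6]), 83.8), 0.0279, array([285.9, 247.4]), np.int32(51))
((array([0.4587, 0.0224]), array([61.7, 16.9]), 85.6), 0.0276, array([272.9, 250. ]), np.int32(76))
((array([ 0.6246, -0.1646]), array([22.2, 16.7]), 66.4), 0.0237, array([353.1, 277.1]), np.int32(43))
((array([ 0.657 , -0.2646]), array([28. , 11.3]), -86.6), 0.025, array([381.7, 298. ]), np.int32(30))
((array([ 0.6192, -0.2626]), array([24.3, 13.1]), 88.7), 0.0238, array([367.6, 301.9]), np.int32(51))
```

Call:
{"fn": "servo_tool", "kwargs": {"moves": [{"dx":0,"dy":0,"dz":-0.05,"roll":0,"jaw":1},{"dx":0,"dy":0,"dz":-0.035,"roll":0,"jaw":1},{"dx":0,"dy":0,"dz":0,"roll":0,"jaw":1},{"dx":0,"dy":0,"dz":0,"roll":0,"jaw":0.5},{"dx":0,"dy":0,"dz":0,"roll":0,"jaw":0.4},{"dx":0,"dy":0,"dz":0,"roll":0,"jaw":0.4},{"dx":0,"dy":0,"dz":0,"roll":0,"jaw":0.4},{"dx":0,"dy":0,"dz":0.03,"roll":0,"jaw":0.4},{"dx":0,"dy":0,"dz":0.05,"roll":0,"jaw":0.4},{"dx":0,"dy":0,"dz":0,"roll":0,"jaw":0.4}]}}

```text
t: 11.6
eef_pos: [0.6464, -0.1595, 0.0966]
ee_rot: [-3.133, -0.001, -1.503]
force: [0.2, -0.4, -0.4]
width: 0.0521
gripper_force: 14.9
```

Call:
{"fn": "servo_tool", "kwargs": {"moves": [{"dx":-0.0426,"dy":0.0339,"dz":0,"roll":-2.5,"jaw":0.4},{"dx":-0.0426,"dy":0.0339,"dz":0,"roll":-2.5,"jaw":0.4},{"dx":-0.0426,"dy":0.0339,"dz":0,"roll":-2.5,"jaw":0.4},{"dx":-0.0426,"dy":0.0339,"dz":0,"roll":-2.5,"jaw":0.4},{"dx":0,"dy":0,"dz":-0.035,"roll":0,"jaw":0.4},{"dx":0,"dy":0,"dz":0,"roll":0,"jaw":0.4},{"dx":0,"dy":0,"dz":-0.02,"roll":0,"jaw":0.4},{"dx":0,"dy":0,"dz":-0.01,"roll":0,"jaw":0.4},{"dx":0,"dy":0,"dz":0,"roll":0,"jaw":0.4},{"dx":0,"dy":0,"dz":0,"roll":0,"jaw":0.4}]}}

```text
t: 12.85
eef_pos: [0.4735, -0.0237, 0.0271]
ee_rot: [-3.141, 0.0, -1.678]
force: [0.6, -0.8, -0.9]
width: 0.0521
gripper_force: 14.9
```

Call:
{"fn": "servo_tool", "kwargs": {"moves": [{"dx":0,"dy":0,"dz":-0.01,"roll":0,"jaw":0.4},{"dx":0,"dy":0,"dz":0,"roll":0,"jaw":0.4},{"dx":0,"dy":0,"dz":0,"roll":0,"jaw":0.68},{"dx":0,"dy":0,"dz":0,"roll":0,"jaw":0.7},{"dx":0,"dy":0,"dz":0.06,"roll":0,"jaw":0.7},{"dx":0.0328,"dy":-0.0477,"dz":0.02,"roll":1.1,"jaw":1},{"dx":0.0328,"dy":-0.0477,"dz":0,"roll":1.1,"jaw":1},{"dx":0.0328,"dy":-0.0477,"dz":0,"roll":1.1,"jaw":1},{"dx":0.0328,"dy":-0.0477,"dz":0,"roll":1.1,"jaw":1},{"dx":0.0328,"dy":-0.0477,"dz":0,"roll":1.1,"jaw":1}]}}

```text
t: 14.1
eef_pos: [0.6378, -0.2638, 0.0964]
ee_rot: [3.141, 0.0, -1.581]
force: [2.0, 1.3, 0.7]
width: 0.0877
gripper_force: 0.0
```

```bash
python3 - <<'E'
from h import *
o,P,im=cartons()
for r in o: print(r)
o,P,im=cartons("side")
for r in o: print(r)
E
```

```text
((array([ 0.6357, -0.2554]), array([44.9, 11.8]), 0.2), 0.0236, array([405.5, 178.8]), np.int32(52))
((array([0.4787, 0.0383]), array([50.2, 23.4]), -5.6), 0.0269, array([319.2, 224.9]), np.int32(98))
((array([0.4761, 0.0095]), array([50.2, 23.6]), -0.2), 0.0273, array([327.7, 225.8]), np.int32(110))
((array([ 0.4728, -0.0153]), array([43.6,  6.9]), -1.0), 0.0284, array([334.8, 225.8]), np.int32(31))
((array([0.4922, 0.004 ]), array([85.4, 14.1]), 81.5), 0.0276, array([287.1, 250.3]), np.int32(70))
((array([0.457 , 0.0073]), array([92.5, 17.4]), 84.5), 0.0277, array([273.7, 253. ]), np.int32(106))
((array([ 0.6177, -0.2647]), array([25.2, 13.3]), -88.1), 0.0249, array([367.5, 301.9]), np.int32(46))
```

Call:
{"fn": "servo_tool", "kwargs": {"moves": [{"dx":0,"dy":0,"dz":-0.05,"roll":0,"jaw":1},{"dx":0,"dy":0,"dz":-0.035,"roll":0,"jaw":1},{"dx":0,"dy":0,"dz":0,"roll":0,"jaw":1},{"dx":0,"dy":0,"dz":0,"roll":0,"jaw":0.5},{"dx":0,"dy":0,"dz":0,"roll":0,"jaw":0.4},{"dx":0,"dy":0,"dz":0,"roll":0,"jaw":0.4},{"dx":0,"dy":0,"dz":0,"roll":0,"jaw":0.4},{"dx":0,"dy":0,"dz":0.03,"roll":0,"jaw":0.4},{"dx":0,"dy":0,"dz":0.05,"roll":0,"jaw":0.4},{"dx":0,"dy":0,"dz":0,"roll":0,"jaw":0.4}]}}

```text
t: 15.45
eef_pos: [0.64, -0.2629, 0.0968]
ee_rot: [-3.133, -0.002, -1.581]
force: [0.4, -0.6, -0.8]
width: 0.0517
gripper_force: 15.0
```

Call:
{"fn": "servo_tool", "kwargs": {"moves": [{"dx":-0.0334,"dy":0.0413,"dz":0,"roll":-1.1,"jaw":0.4},{"dx":-0.0334,"dy":0.0413,"dz":0,"roll":-1.1,"jaw":0.4},{"dx":-0.0334,"dy":0.0413,"dz":0,"roll":-1.1,"jaw":0.4},{"dx":-0.0334,"dy":0.0413,"dz":0,"roll":-1.1,"jaw":0.4},{"dx":-0.0334,"dy":0.0413,"dz":0,"roll":-1.1,"jaw":0.4},{"dx":0,"dy":0,"dz":-0.035,"roll":0,"jaw":0.4},{"dx":0,"dy":0,"dz":0,"roll":0,"jaw":0.4},{"dx":0,"dy":0,"dz":-0.02,"roll":0,"jaw":0.4},{"dx":0,"dy":0,"dz":-0.01,"roll":0,"jaw":0.4},{"dx":0,"dy":0,"dz":0,"roll":0,"jaw":0.4}]}}

```text
t: 16.7
eef_pos: [0.4699, -0.0561, 0.0263]
ee_rot: [3.14, -0.001, -1.679]
force: [-0.1, -0.1, 0.7]
width: 0.0516
gripper_force: 15.0
```

Call:
{"fn": "servo_tool", "kwargs": {"moves": [{"dx":0,"dy":0,"dz":-0.01,"roll":0,"jaw":0.4},{"dx":0,"dy":0,"dz":0,"roll":0,"jaw":0.4},{"dx":0,"dy":0,"dz":0,"roll":0,"jaw":0.68},{"dx":0,"dy":0,"dz":0,"roll":0,"jaw":0.7},{"dx":0,"dy":0,"dz":0.06,"roll":0,"jaw":0.7},{"dx":0,"dy":0,"dz":0.02,"roll":0,"jaw":0.7},{"dx":0,"dy":-0.039,"dz":0,"roll":0,"jaw":0.7},{"dx":0,"dy":-0.039,"dz":0,"roll":0,"jaw":0.7},{"dx":0,"dy":0,"dz":0,"roll":0,"jaw":0.7},{"dx":0,"dy":0,"dz":0,"roll":0,"jaw":0.7}]}}

```text
t: 17.95
eef_pos: [0.4698, -0.1336, 0.0965]
ee_rot: [3.142, 0.0, -1.679]
force: [0.7, 0.8, 0.1]
width: 0.0611
gripper_force: 0.0
```

```bash
python3 - <<'E'
from h import *
o,P,im=cartons()
for r in o: print(r)
m=(P[...,2]>.015)&(P[...,2]<.06)&(P[...,0]>.38)&(P[...,0]<.58)&(P[...,1]>-.085)&(P[...,1]<.09)
print(rect(P,m))
snap("side","side1.png")
E
```

```text
(array([ 0.5247, -0.014 ]), array([138. ,  40.3]), -89.9)
```

View pics/side1.png

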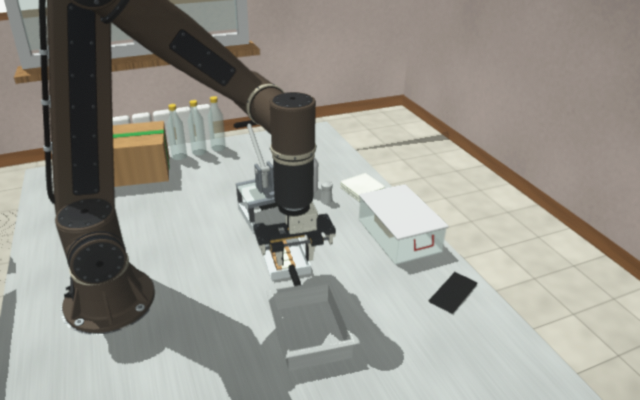

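Call:
{"fn": "servo_tool", "kwargs": {"moves": [{"dx":0,"dy":0,"dz":-0.04,"roll":0,"jaw":0.7},{"dx":0,"dy":0,"dz":-0.03,"roll":0,"jaw":0.7},{"dx":0,"dy":0,"dz":-0.0115,"roll":0,"jaw":0.7},{"dx":0,"dy":0,"dz":0,"roll":0,"jaw":0.4},{"dx":0,"dy":0,"dz":0,"roll":0,"jaw":0.2},{"dx":0,"dy":0,"dz":0,"roll":0,"jaw":0.05},{"dx":0,"dy":0,"dz":0,"roll":0,"jaw":0.05},{"dx":0,"dy":0,"dz":0,"roll":0,"jaw":0.05},{"dx":0,"dy":0,"dz":0,"roll":0,"jaw":0.05},{"dx":0,"dy":0,"dz":0,"roll":0,"jaw":0.05}], "newtons": 40}}

```text
t: 19.3
eef_pos: [0.4704, -0.1337, 0.0154]
ee_rot: [-3.141, 0.0, -1.678]
force: [0.3, -1.2, 4.7]
width: 0.0158
gripper_force: 40.0
```

```bash
python3 - <<'E'
from h import *
d=np.load('top0.npy');P=cloud('top',d)
m=(P[...,2]>.08)&(P[...,2]<.11)&(P[...,0]>.3)&(P[...,0]<.65)&(P[...,1]>.1)&(P[...,1]<.4)
Q=P[m][:,:2]
# edge fits: for x bins get min/max y ; for y bins min/max x
from numpy import polyfit
xb=np.linspace(.44,.565,10);lo=[];hi=[]
for a,b in zip(xb[:-1],xb[1:]):
    s=Q[(Q[:,0]>=a)&(Q[:,0]<b)];lo.append((a/2+b/2,s[:,1].min()));hi.append((a/2+b/2,s[:,1].max()))
for n,e in(("ylo",lo),("yhi",hi)):
    e=np.array(e);p=polyfit(e[:,0],e[:,1],1);print(n,np.degrees(np.arctan(p[0])),np.polyval(p,.5026),e[:,1].round(4))
yb=np.linspace(.18,.295,9);lo=[];hi=[]
for a,b in zip(yb[:-1],yb[1:]):
    s=Q[(Q[:,1]>=a)&(Q[:,1]<b)];lo.append((a/2+b/2,s[:,0].min()));hi.append((a/2+b/2,s[:,0].max()))
for n,e in(("xlo",lo),("xhi",hi)):
    e=np.array(e);p=polyfit(e[:,0],e[:,1],1);print(n,np.degrees(np.arctan(p[0])),np.polyval(p,.2377),e[:,1].round(4))
# lever bar and rod
im=cv2.imread('pics/top0.png')
blk=(im.max(2)<40)
u0,v0=185,195
for k,s,c in comps(blk[195:245,185:215],20):
    v,u=np.nonzero(k);w=np.array([onz('top',a+u0,b+v0,.262) for a,b in zip(u,v)]);print('bar',s,w.mean(0),cv2.minAreaRect((w[:,:2]*1000).astype(np.float32)))
rod=(P[...,2]>.125)&(P[...,1]>.25)&(P[...,1]<.36)&(P[...,0]>.4)&(P[...,0]<.58)&(P[...,2]<.29)
q=P[rod];p=polyfit(q[:,1],q[:,0],1);print('rod',np.degrees(np.arctan(p[0])),np.polyval(p,[.22,.3785]),len(q))
E
```

```text
ylo 3.8523618209637918 0.168347232448837 [0.1655 0.1666 0.1638 0.1684 0.1672 0.1691 0.17   0.1722 0.1722]
yhi 4.112412410577247 0.2972709375907358 [0.3001 0.3032 0.3037 0.3041 0.2321 0.3076 0.308  0.3085 0.3081]
xlo -3.6858682499466457 0.4272059953899675 [0.4294 0.4293 0.4294 0.4293 0.426  0.4258 0.4259 0.4227]
xhi -3.5435508915731573 0.5774101308905092 [0.5799 0.5799 0.58   0.5768 0.5765 0.5766 0.5765 0.5732]
bar [ 11   7   6  33 168] [0.49588418 0.37765722 0.262     ] ((496.4043273925781, 377.41912841796875), (90.25865173339844, 14.296401977539062), 1.130608320236206)
rod -3.321457130455255 [0.50370744 0.49450883] 241
```

Call:
{"fn": "servo_tool", "kwargs": {"moves": [{"dx":0.006,"dy":0.0135,"dz":0,"roll":1.2,"jaw":0.05},{"dx":0.006,"dy":0.0135,"dz":0,"roll":1.2,"jaw":0.05},{"dx":0.006,"dy":0.0135,"dz":0,"roll":1.2,"jaw":0.05},{"dx":0.006,"dy":0.0135,"dz":0,"roll":1.2,"jaw":0.05},{"dx":0.006,"dy":0.0135,"dz":0,"roll":1.2,"jaw":0.05},{"dx":0.006,"dy":0.0135,"dz":0,"roll":1.2,"jaw":0.05},{"dx":0.006,"dy":0.0135,"dz":0,"roll":1.2,"jaw":0.05},{"dx":0.006,"dy":0.0135,"dz":0,"roll":1.2,"jaw":0.05},{"dx":0,"dy":0,"dz":0,"roll":0,"jaw":0.05},{"dx":0,"dy":0,"dz":0,"roll":0,"jaw":0.05}]}}

```text
t: 20.55
eef_pos: [0.5185, -0.0251, 0.0153]
ee_rot: [-3.14, 0.001, -1.511]
force: [-0.3, 3.7, 3.9]
width: 0.0158
gripper_force: 40.0
```

```bash
python3 - <<'E'
from h import *
im,d=snap("top","top1.png");P=cloud("top",d)
m=(P[...,2]>.015)&(P[...,2]<.06)&(P[...,0]>.38)&(P[...,0]<.62)&(P[...,1]>.03)&(P[...,1]<.15)
print(rect(P,m))
i=im[150:280,180:480,::-1]
cv2.imwrite('pics/crop1.png',cv2.resize(i,None,fx=2.6,fy=2.6,interpolation=cv2.INTER_CUBIC))
E
```

```text
(array([0.5646, 0.0936]), array([110.9,   4.1]), -86.7)
```

View pics/crop1.png

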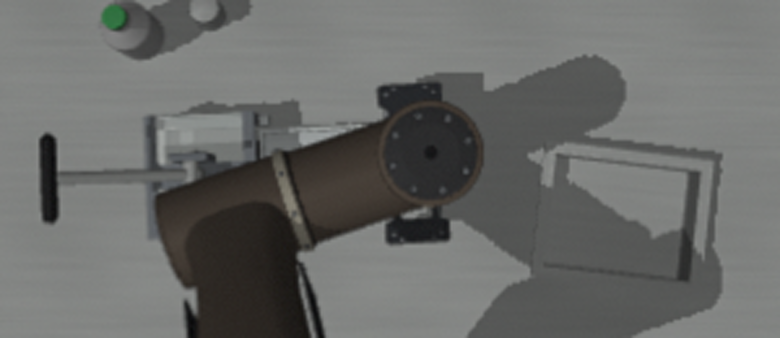

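Call:
{"fn": "servo_tool", "kwargs": {"moves": [{"dx":-0.0008,"dy":0.013,"dz":0,"roll":0,"jaw":0.05},{"dx":-0.0008,"dy":0.013,"dz":0,"roll":0,"jaw":0.05},{"dx":-0.0008,"dy":0.013,"dz":0,"roll":0,"jaw":0.05},{"dx":-0.0008,"dy":0.013,"dz":0,"roll":0,"jaw":0.05},{"dx":-0.0008,"dy":0.013,"dz":0,"roll":0,"jaw":0.05},{"dx":-0.0008,"dy":0.013,"dz":0,"roll":0,"jaw":0.05},{"dx":-0.0008,"dy":0.013,"dz":0,"roll":0,"jaw":0.05},{"dx":-0.0008,"dy":0.013,"dz":0,"roll":0,"jaw":0.05},{"dx":-0.0008,"dy":0.013,"dz":0,"roll":0,"jaw":0.05},{"dx":0,"dy":0,"dz":0,"roll":0,"jaw":0.05}]}}

```text
t: 21.85
eef_pos: [0.5105, 0.0912, 0.0152]
ee_rot: [3.141, -0.0, -1.51]
force: [-1.7, 1.8, 5.3]
width: 0.0157
gripper_force: 40.0
```

Nudge gently onto the end stop.

Call:
{"fn": "servo_tool", "kwargs": {"moves": [{"dx":0,"dy":0.002,"dz":0,"roll":0,"jaw":0.05},{"dx":0,"dy":0.001,"dz":0,"roll":0,"jaw":0.05},{"dx":0,"dy":0.001,"dz":0,"roll":0,"jaw":0.05},{"dx":0,"dy":0.001,"dz":0,"roll":0,"jaw":0.05},{"dx":0,"dy":0,"dz":0,"roll":0,"jaw":0.05},{"dx":0,"dy":0,"dz":0,"roll":0,"jaw":0.05},{"dx":0,"dy":0,"dz":0,"roll":0,"jaw":0.05},{"dx":0,"dy":0,"dz":0,"roll":0,"jaw":0.05},{"dx":0,"dy":0,"dz":0,"roll":0,"jaw":0.05},{"dx":0,"dy":0,"dz":0,"roll":0,"jaw":0.05}]}}

```text
t: 23.1
eef_pos: [0.5103, 0.0946, 0.0154]
ee_rot: [3.14, -0.002, -1.511]
force: [0.2, -6.5, 10.2]
width: 0.0159
gripper_force: 40.0
```

Call:
{"fn": "servo_tool", "kwargs": {"moves": [{"dx":0,"dy":0,"dz":0,"roll":0,"jaw":0.3},{"dx":0,"dy":0,"dz":0,"roll":0,"jaw":0.5},{"dx":0,"dy":0,"dz":0,"roll":0,"jaw":0.5},{"dx":0,"dy":0,"dz":0.06,"roll":0,"jaw":0.5},{"dx":0,"dy":0,"dz":0.06,"roll":0,"jaw":0.3},{"dx":0,"dy":0,"dz":0.06,"roll":0,"jaw":0},{"dx":0,"dy":0,"dz":0.06,"roll":0,"jaw":0},{"dx":0,"dy":0,"dz":0.06,"roll":0,"jaw":0},{"dx":0,"dy":0.05,"dz":0.02,"roll":0,"jaw":0},{"dx":0,"dy":0.05,"dz":0,"roll":0,"jaw":0}]}}

```text
t: 24.35
eef_pos: [0.5113, 0.1976, 0.3376]
ee_rot: [-3.138, 0.003, -1.512]
force: [0.0, -0.2, -1.1]
width: 0.0004
gripper_force: 0.0
```

Call:
{"fn": "servo_tool", "kwargs": {"moves": [{"dx":-0.004,"dy":0.046,"dz":0,"roll":0,"jaw":0},{"dx":-0.004,"dy":0.046,"dz":0,"roll":0,"jaw":0},{"dx":-0.004,"dy":0.046,"dz":0,"roll":0,"jaw":0},{"dx":-0.002,"dy":0.045,"dz":0,"roll":0,"jaw":0},{"dx":0,"dy":0,"dz":0,"roll":0,"jaw":0},{"dx":0,"dy":0,"dz":-0.04,"roll":0,"jaw":0},{"dx":0,"dy":0,"dz":0,"roll":0,"jaw":0},{"dx":0,"dy":0,"dz":0,"roll":0,"jaw":0},{"dx":0,"dy":0,"dz":0,"roll":0,"jaw":0},{"dx":0,"dy":0,"dz":0,"roll":0,"jaw":0}]}}

```text
t: 25.6
eef_pos: [0.4971, 0.3794, 0.2962]
ee_rot: [-3.14, 0.001, -1.511]
force: [-0.3, -0.0, -0.1]
width: 0.0005
gripper_force: 0.0
```

```bash
python3 - <<'E'
from h import *
im,d=snap("side");i=im[90:290,190:390,::-1]
cv2.imwrite('pics/crop2.png',cv2.resize(i,None,fx=3,fy=3,interpolation=cv2.INTER_CUBIC))
im,d=snap("top");P=cloud("top",d)
m=(P[...,2]>.038)&(P[...,2]<.06)&(P[...,0]>.3)&(P[...,0]<.6)&(P[...,1]>.0)&(P[...,1]<.16)
for k,s,c in comps(m,20): print(rect(P,k),c)
E
```

```text
(array([0.5084, 0.1095]), array([77.3, 15.8]), -86.1) [297.56140351 215.66666667]
```

View pics/crop2.png

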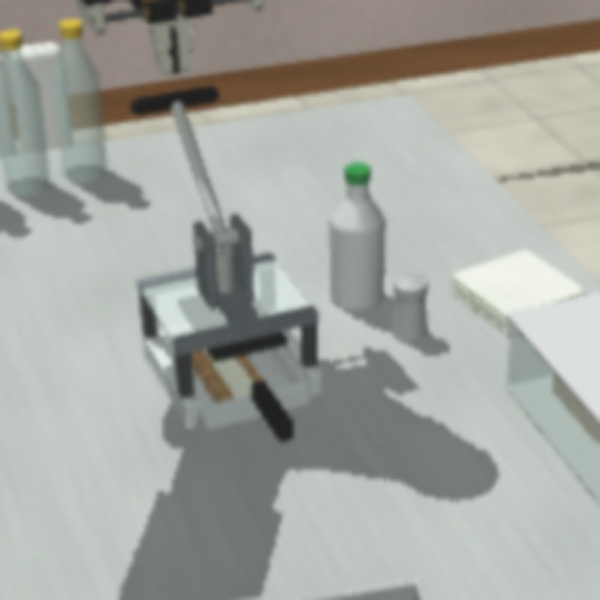

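Call:
{"fn": "servo_tool", "kwargs": {"moves": [{"dx":0,"dy":0,"dz":-0.012,"roll":0,"jaw":0},{"dx":0,"dy":0,"dz":-0.008,"roll":0,"jaw":0},{"dx":0,"dy":0,"dz":-0.004,"roll":0,"jaw":0},{"dx":0,"dy":0,"dz":-0.004,"roll":0,"jaw":0},{"dx":-0.0003,"dy":0.004,"dz":-0.007,"roll":0,"jaw":0},{"dx":-0.0003,"dy":0.004,"dz":-0.007,"roll":0,"jaw":0},{"dx":-0.0003,"dy":0.004,"dz":-0.007,"roll":0,"jaw":0},{"dx":0,"dy":0,"dz":0,"roll":0,"jaw":0},{"dx":0,"dy":0,"dz":0,"roll":0,"jaw":0},{"dx":0,"dy":0,"dz":0,"roll":0,"jaw":0}]}}

```text
t: 26.95
eef_pos: [0.4963, 0.3936, 0.2478]
ee_rot: [-3.139, 0.004, -1.509]
force: [-3.1, 4.8, 8.8]
width: 0.0003
gripper_force: 3.9
```

```bash
python3 - <<'E'
from h import *
im,d=snap("side");i=im[80:240,200:360,::-1]
cv2.imwrite('pics/crop3.png',cv2.resize(i,None,fx=3,fy=3,interpolation=cv2.INTER_CUBIC))
E
```

```text
(no output)
```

View pics/crop3.png

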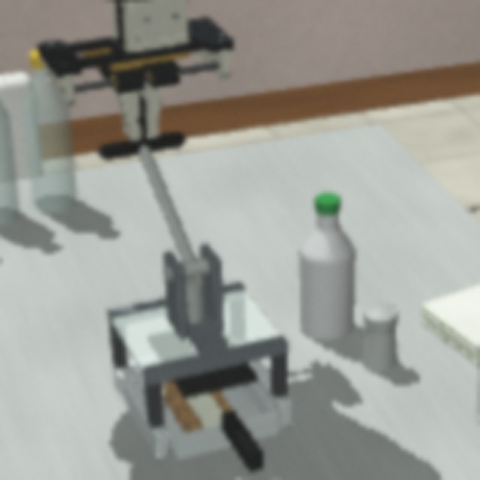

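Call:
{"fn": "servo_tool", "kwargs": {"moves": [{"dx":-0.0002,"dy":0.0033,"dz":-0.01,"roll":0,"jaw":0},{"dx":-0.0002,"dy":0.0033,"dz":-0.01,"roll":0,"jaw":0},{"dx":-0.0002,"dy":0.0033,"dz":-0.01,"roll":0,"jaw":0},{"dx":0,"dy":0.0017,"dz":-0.01,"roll":0,"jaw":0},{"dx":0,"dy":0.0017,"dz":-0.01,"roll":0,"jaw":0},{"dx":0,"dy":0.0017,"dz":-0.01,"roll":0,"jaw":0},{"dx":0,"dy":0,"dz":-0.01,"roll":0,"jaw":0},{"dx":0,"dy":0,"dz":-0.01,"roll":0,"jaw":0},{"dx":0,"dy":0,"dz":-0.008,"roll":0,"jaw":0},{"dx":0,"dy":0,"dz":0,"roll":0,"jaw":0}]}}

```text
t: 28.25
eef_pos: [0.4968, 0.4102, 0.1604]
ee_rot: [-3.136, 0.006, -1.509]
force: [-1.5, 7.1, 9.8]
width: 0.0003
gripper_force: 5.0
```

Call:
{"fn": "servo_tool", "kwargs": {"moves": [{"dx":0,"dy":0,"dz":-0.003,"roll":0,"jaw":0},{"dx":0,"dy":0,"dz":-0.002,"roll":0,"jaw":0},{"dx":0,"dy":0,"dz":-0.002,"roll":0,"jaw":0},{"dx":0,"dy":0,"dz":0,"roll":0,"jaw":0},{"dx":0,"dy":0,"dz":0,"roll":0,"jaw":0},{"dx":0,"dy":0,"dz":0,"roll":0,"jaw":0},{"dx":0,"dy":0,"dz":0,"roll":0,"jaw":0},{"dx":0,"dy":0,"dz":0,"roll":0,"jaw":0},{"dx":0,"dy":0,"dz":0,"roll":0,"jaw":0},{"dx":0,"dy":0,"dz":0,"roll":0,"jaw":0}]}}

```text
t: 29.5
eef_pos: [0.4969, 0.4101, 0.1551]
ee_rot: [-3.135, 0.007, -1.508]
force: [-5.5, 5.0, 16.8]
width: 0.0004
gripper_force: 8.6
```

Call:
{"fn": "servo_tool", "kwargs": {"moves": [{"dx":0,"dy":0,"dz":0.006,"roll":0,"jaw":0},{"dx":0,"dy":0,"dz":0.008,"roll":0,"jaw":0},{"dx":0,"dy":0,"dz":0.01,"roll":0,"jaw":0},{"dx":0,"dy":0,"dz":0.01,"roll":0,"jaw":0},{"dx":0,"dy":-0.0015,"dz":0.01,"roll":0,"jaw":0},{"dx":0,"dy":-0.0017,"dz":0.01,"roll":0,"jaw":0},{"dx":0,"dy":-0.0017,"dz":0.01,"roll":0,"jaw":0},{"dx":0.0002,"dy":-0.0033,"dz":0.01,"roll":0,"jaw":0},{"dx":0.0002,"dy":-0.0033,"dz":0.01,"roll":0,"jaw":0},{"dx":0.0002,"dy":-0.0033,"dz":0.008,"roll":0,"jaw":0}]}}

```text
t: 30.75
eef_pos: [0.4961, 0.3913, 0.2438]
ee_rot: [-3.141, 0.0, -1.511]
force: [3.3, -0.2, 3.1]
width: 0.0006
gripper_force: 1.8
```

Call:
{"fn": "servo_tool", "kwargs": {"moves": [{"dx":0.0002,"dy":-0.005,"dz":0.008,"roll":0,"jaw":0},{"dx":0.0002,"dy":-0.0045,"dz":0.007,"roll":0,"jaw":0},{"dx":0.0002,"dy":-0.0035,"dz":0.006,"roll":0,"jaw":0},{"dx":0,"dy":-0.002,"dz":0.004,"roll":0,"jaw":0},{"dx":0,"dy":0,"dz":0.004,"roll":0,"jaw":0},{"dx":0,"dy":0,"dz":0.004,"roll":0,"jaw":0},{"dx":0,"dy":0,"dz":0.006,"roll":0,"jaw":0},{"dx":0,"dy":0,"dz":0.006,"roll":0,"jaw":0},{"dx":0,"dy":0,"dz":0,"roll":0,"jaw":0},{"dx":0,"dy":0,"dz":0,"roll":0,"jaw":0}]}}

```text
t: 32.0
eef_pos: [0.4963, 0.3766, 0.2879]
ee_rot: [3.141, -0.0, -1.51]
force: [-1.0, 0.1, 0.1]
width: 0.0005
gripper_force: 0.0
```

Call:
{"fn": "servo_tool", "kwargs": {"moves": [{"dx":0,"dy":0,"dz":0.05,"roll":0,"jaw":0.3},{"dx":0.0028,"dy":-0.0564,"dz":0,"roll":0,"jaw":0.7},{"dx":0.0028,"dy":-0.0564,"dz":0,"roll":0,"jaw":0.7},{"dx":0.0028,"dy":-0.0564,"dz":0,"roll":0,"jaw":0.7},{"dx":0.0028,"dy":-0.0564,"dz":0,"roll":0,"jaw":0.7},{"dx":0.0028,"dy":-0.0564,"dz":0,"roll":0,"jaw":0.7},{"dx":0,"dy":0,"dz":0,"roll":0,"jaw":0.7},{"dx":0,"dy":0,"dz":-0.06,"roll":0,"jaw":0.7},{"dx":0,"dy":0,"dz":-0.06,"roll":0,"jaw":0.7},{"dx":0,"dy":0,"dz":-0.06,"roll":0,"jaw":0.7}]}}

```text
t: 33.25
eef_pos: [0.5104, 0.0951, 0.1565]
ee_rot: [-3.141, 0.001, -1.51]
force: [-0.1, 0.4, -0.2]
width: 0.0615
gripper_force: 0.0
```

```bash
python3 - <<'E'
from h import *
im,d=snap("top","top2.png");P=cloud("top",d)
q=P[195:240,190:210];print('lever bar z', np.nanpercentile(q[...,2],[95,99]))
m=(P[...,2]>.045)&(P[...,2]<.075)&(P[...,0]>.25)&(P[...,0]<.62)&(P[...,1]>-.5)&(P[...,1]<-.12)
for k,s,c in comps(m,100): print('pan',rect(P,k),c,s)
m=(P[...,2]>.05)&(P[...,2]<.07)&(P[...,0]>.25)&(P[...,0]<.62)&(P[...,1]>-.5)&(P[...,1]<-.12)
Q=P[m][:,:2]
# inner edges
c=np.array(rect(P,m)[0]);a=np.radians(rect(P,m)[2]);e=np.array([[np.cos(a),np.sin(a)],[-np.sin(a),np.cos(a)]])
L=(Q-c)@e.T
mid=np.abs(L[:,0])<.06;print('short walls band',np.percentile(L[mid,1][L[mid,1]>0],[1,99]),np.percentile(L[mid,1][L[mid,1]<0],[1,99]))
mid=np.abs(L[:,1])<.05;print('long',np.percentile(L[mid,0][L[mid,0]>0],[1,99]),np.percentile(L[mid,0][L[mid,0]<0],[1,99]))
print(get_state()["eef_pos"])
E
```

```text
lever bar z [0.27200775 0.54439844]
pan (array([ 0.4499, -0.2916]), array([219.4, 172.6]), 83.2) [419.97307335 233.52831941] [ 384  204   71   59 1077]
short walls band [0.06871696 0.08599266] [-0.08614039 -0.07113275]
long [0.09411533 0.10913393] [-0.10853894 -0.09125764]
[0.50562156 0.09339603 0.14848171]
```

Call:
{"fn": "servo_tool", "kwargs": {"moves": [{"dx":0,"dy":0,"dz":-0.06,"roll":0,"jaw":0.7},{"dx":0,"dy":0,"dz":-0.05,"roll":0,"jaw":0.7},{"dx":0,"dy":0,"dz":-0.03,"roll":0,"jaw":0.7},{"dx":0,"dy":0,"dz":0,"roll":0,"jaw":0.7},{"dx":0,"dy":0,"dz":0,"roll":0,"jaw":0.3},{"dx":0,"dy":0,"dz":0,"roll":0,"jaw":0.05},{"dx":0,"dy":0,"dz":0,"roll":0,"jaw":0.05},{"dx":0,"dy":0,"dz":0,"roll":0,"jaw":0.05},{"dx":0,"dy":0,"dz":0,"roll":0,"jaw":0.05},{"dx":0,"dy":0,"dz":0,"roll":0,"jaw":0.05}], "newtons": 60}}

```text
t: 34.55
eef_pos: [0.5105, 0.0946, 0.0183]
ee_rot: [-3.141, 0.0, -1.511]
force: [-0.9, 0.1, 3.9]
width: 0.0156
gripper_force: 60.0
```

Call:
{"fn": "servo_tool", "kwargs": {"moves": [{"dx":0.0006,"dy":-0.01,"dz":0,"roll":0,"jaw":0.05},{"dx":0.001,"dy":-0.016,"dz":0,"roll":0,"jaw":0.05},{"dx":0.001,"dy":-0.017,"dz":0,"roll":0,"jaw":0.05},{"dx":0.001,"dy":-0.017,"dz":0,"roll":0,"jaw":0.05},{"dx":0.001,"dy":-0.017,"dz":0,"roll":0,"jaw":0.05},{"dx":0.001,"dy":-0.017,"dz":0,"roll":0,"jaw":0.05},{"dx":0.001,"dy":-0.017,"dz":0,"roll":0,"jaw":0.05},{"dx":0.001,"dy":-0.017,"dz":0,"roll":0,"jaw":0.05},{"dx":0.0006,"dy":-0.012,"dz":0,"roll":0,"jaw":0.05},{"dx":0,"dy":0,"dz":0,"roll":0,"jaw":0.05}]}}

```text
t: 35.8
eef_pos: [0.5187, -0.0473, 0.0183]
ee_rot: [3.141, -0.001, -1.511]
force: [1.0, -5.4, 6.3]
width: 0.0156
gripper_force: 60.0
```

Call:
{"fn": "servo_tool", "kwargs": {"moves": [{"dx":0,"dy":0,"dz":0.006,"roll":0,"jaw":0.05},{"dx":0,"dy":0,"dz":0.012,"roll":0,"jaw":0.05},{"dx":0,"dy":0,"dz":0.015,"roll":0,"jaw":0.05},{"dx":0,"dy":0,"dz":0.015,"roll":0,"jaw":0.05},{"dx":0,"dy":0,"dz":0.015,"roll":0,"jaw":0.05},{"dx":0,"dy":0,"dz":0.015,"roll":0,"jaw":0.05},{"dx":0,"dy":0,"dz":0.015,"roll":0,"jaw":0.05},{"dx":0,"dy":0,"dz":0.01,"roll":0,"jaw":0.05},{"dx":0,"dy":0,"dz":0,"roll":0,"jaw":0.05},{"dx":0,"dy":0,"dz":0,"roll":0,"jaw":0.05}]}}

```text
t: 37.05
eef_pos: [0.5183, -0.0455, 0.1206]
ee_rot: [3.141, 0.0, -1.511]
force: [0.4, 0.4, -3.5]
width: 0.0156
gripper_force: 60.0
```

```bash
python3 - <<'E'
from h import *
im,d=snap("side");i=im[170:350,200:400,::-1]
cv2.imwrite('pics/crop4.png',cv2.resize(i,None,fx=3,fy=3,interpolation=cv2.INTER_CUBIC))
P=cloud("side",d)
m=(P[...,2]>.05)&(P[...,2]<.18)&(P[...,0]>.4)&(P[...,0]<.62)&(P[...,1]>-.02)&(P[...,1]<.16)
print(np.round([np.nanpercentile(P[m&(abs(P[...,1]-y)<.01)][:,2],[5,50,95]) for y in(.02,.06,.1,.13)],3))
E
```

```text
[[0.103 0.124 0.131]
 [0.103 0.107 0.128]
 [0.104 0.107 0.131]
 [0.104 0.129 0.133]]
```

View pics/crop4.png

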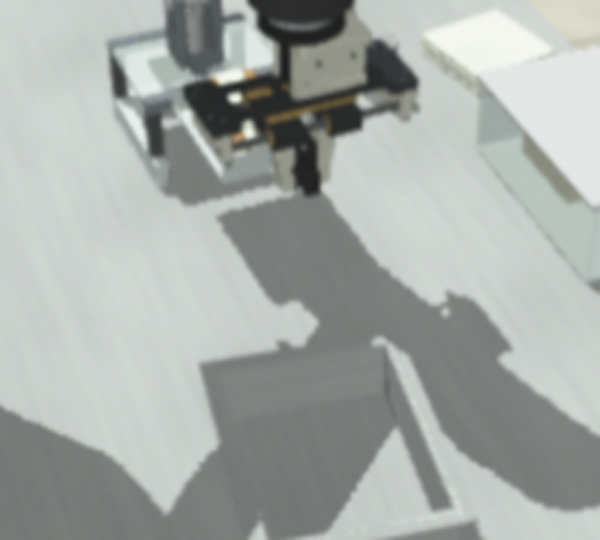

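Call:
{"fn": "servo_tool", "kwargs": {"moves": [{"dx":-0.001,"dy":-0.01,"dz":0,"roll":-0.5,"jaw":0.05},{"dx":-0.0016,"dy":-0.018,"dz":0,"roll":-0.5,"jaw":0.05},{"dx":-0.0016,"dy":-0.02,"dz":0,"roll":-0.5,"jaw":0.05},{"dx":-0.0016,"dy":-0.02,"dz":0,"roll":-0.5,"jaw":0.05},{"dx":-0.0016,"dy":-0.02,"dz":0,"roll":-0.5,"jaw":0.05},{"dx":-0.0016,"dy":-0.02,"dz":0,"roll":-0.5,"jaw":0.05},{"dx":-0.0016,"dy":-0.02,"dz":0,"roll":-0.5,"jaw":0.05},{"dx":-0.0016,"dy":-0.02,"dz":0,"roll":-0.5,"jaw":0.05},{"dx":-0.0016,"dy":-0.02,"dz":0,"roll":-0.5,"jaw":0.05},{"dx":-0.0016,"dy":-0.02,"dz":0,"roll":-0.5,"jaw":0.05}]}}

```text
t: 38.35
eef_pos: [0.5026, -0.2352, 0.1208]
ee_rot: [3.141, -0.0, -1.599]
force: [0.6, -0.4, -2.5]
width: 0.0154
gripper_force: 60.0
```

Call:
{"fn": "servo_tool", "kwargs": {"moves": [{"dx":-0.0018,"dy":-0.02,"dz":0,"roll":-0.5,"jaw":0.05},{"dx":-0.0018,"dy":-0.02,"dz":0,"roll":-0.5,"jaw":0.05},{"dx":-0.0018,"dy":-0.02,"dz":0,"roll":-0.5,"jaw":0.05},{"dx":-0.0018,"dy":-0.02,"dz":0,"roll":-0.5,"jaw":0.05},{"dx":-0.0018,"dy":-0.02,"dz":0,"roll":-0.5,"jaw":0.05},{"dx":-0.0018,"dy":-0.02,"dz":0,"roll":-0.5,"jaw":0.05},{"dx":-0.0018,"dy":-0.02,"dz":0,"roll":-0.5,"jaw":0.05},{"dx":-0.0018,"dy":-0.02,"dz":0,"roll":-0.6,"jaw":0.05},{"dx":-0.0018,"dy":-0.018,"dz":0,"roll":-0.6,"jaw":0.05},{"dx":-0.0012,"dy":-0.009,"dz":0,"roll":-0.5,"jaw":0.05}]}}

```text
t: 39.6
eef_pos: [0.4856, -0.4216, 0.1208]
ee_rot: [3.141, 0.0, -1.69]
force: [-0.2, -0.1, -3.3]
width: 0.0155
gripper_force: 60.0
```

```bash
python3 - <<'E'
from h import *
im,d=snap("top","top3.png");P=cloud("top",d)
print(get_state()["eef_pos"],np.degrees(get_state()["ee_rot"][2]))
m=(P[...,2]>.045)&(P[...,2]<.075)&(P[...,0]>.25)&(P[...,0]<.62)&(P[...,1]>-.5)&(P[...,1]<-.12)
for k,s,c in comps(m,60): print('pan',rect(P,k),c,s)
m=(P[...,2]>.095)&(P[...,2]<.14)&(P[...,0]>.25)&(P[...,0]<.65)&(P[...,1]>-.36)&(P[...,1]<-.12)
for k,s,c in comps(m,60): print('tray',rect(P,k),c,s)
i=im[150:300,340:520,::-1]
cv2.imwrite('pics/crop5.png',cv2.resize(i,None,fx=3.5,fy=3.5,interpolation=cv2.INTER_CUBIC))
E
```

```text
[ 0.48556547 -0.42211326  0.12084795] -96.85184291953433
pan (array([ 0.4599, -0.2075]), array([172.2,  52.7]), -5.6) [390.79885057 230.21264368] [384 204  21  54 348]
tray (array([ 0.5059, -0.2485]), array([110.6,  39.1]), -6.8) [408.38815789 212.36184211] [402 198  15  36 304]
```

View pics/crop5.png

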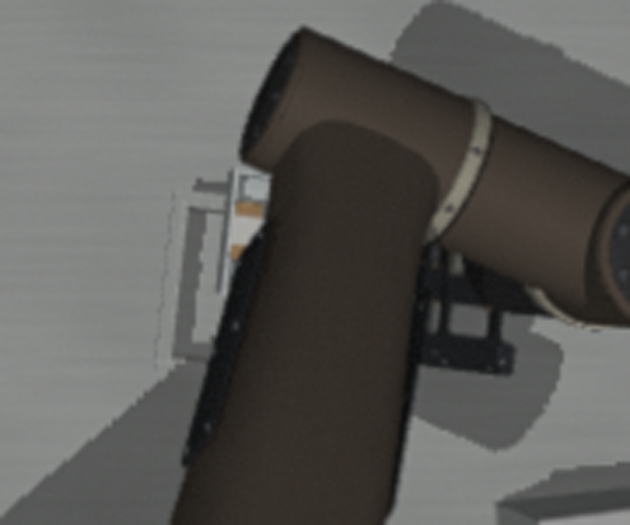

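Call:
{"fn": "servo_tool", "kwargs": {"moves": [{"dx":0,"dy":0,"dz":-0.01,"roll":0,"jaw":0.05},{"dx":0,"dy":0,"dz":-0.01,"roll":0,"jaw":0.05},{"dx":0,"dy":0,"dz":-0.01,"roll":0,"jaw":0.05},{"dx":0,"dy":0,"dz":-0.006,"roll":0,"jaw":0.05},{"dx":0,"dy":0,"dz":-0.003,"roll":0,"jaw":0.05},{"dx":0,"dy":0,"dz":-0.001,"roll":0,"jaw":0.05},{"dx":0,"dy":0,"dz":-0.001,"roll":0,"jaw":0.05},{"dx":0,"dy":0,"dz":-0.001,"roll":0,"jaw":0.05},{"dx":0,"dy":0,"dz":0,"roll":0,"jaw":0.05},{"dx":0,"dy":0,"dz":0,"roll":0,"jaw":0.05}]}}

```text
t: 40.9
eef_pos: [0.486, -0.4205, 0.0792]
ee_rot: [-3.141, -0.0, -1.689]
force: [0.3, -0.1, -3.1]
width: 0.0157
gripper_force: 60.0
```

Call:
{"fn": "servo_tool", "kwargs": {"moves": [{"dx":0,"dy":0,"dz":-0.001,"roll":0,"jaw":0.05},{"dx":0,"dy":0,"dz":-0.001,"roll":0,"jaw":0.05},{"dx":0,"dy":0,"dz":-0.001,"roll":0,"jaw":0.05},{"dx":0,"dy":0,"dz":0,"roll":0,"jaw":0.05},{"dx":0,"dy":0,"dz":0,"roll":0,"jaw":0.05},{"dx":0,"dy":0,"dz":0,"roll":0,"jaw":0.05},{"dx":0,"dy":0,"dz":0,"roll":0,"jaw":0.05},{"dx":0,"dy":0,"dz":0,"roll":0,"jaw":0.05},{"dx":0,"dy":0,"dz":0,"roll":0,"jaw":0.05},{"dx":0,"dy":0,"dz":0,"roll":0,"jaw":0.05}]}}

```text
t: 42.15
eef_pos: [0.4863, -0.421, 0.0778]
ee_rot: [-3.14, -0.001, -1.688]
force: [-2.5, 0.6, 9.1]
width: 0.0155
gripper_force: 60.0
```

Call:
{"fn": "servo_tool", "kwargs": {"moves": [{"dx":0,"dy":0,"dz":0,"roll":0,"jaw":0.05},{"dx":0,"dy":0,"dz":0,"roll":0,"jaw":0.05},{"dx":0,"dy":0,"dz":0,"roll":0,"jaw":0.05},{"dx":0,"dy":0,"dz":0,"roll":0,"jaw":0.05},{"dx":0,"dy":0,"dz":0,"roll":0,"jaw":0.05},{"dx":0,"dy":0,"dz":0,"roll":0,"jaw":0.05},{"dx":0,"dy":0,"dz":0,"roll":0,"jaw":0.05},{"dx":0,"dy":0,"dz":0,"roll":0,"jaw":0.05},{"dx":0,"dy":0,"dz":0,"roll":0,"jaw":0.05},{"dx":0,"dy":0,"dz":0,"roll":0,"jaw":0.05}], "newtons": 3}}

```text
t: 43.4
eef_pos: [0.486, -0.4204, 0.076]
ee_rot: [-3.142, 0.0, -1.689]
force: [-1.4, -2.5, 1.8]
width: 0.0173
gripper_force: 3.0
```

Call:
{"fn": "servo_tool", "kwargs": {"moves": [{"dx":-0.001,"dy":0.0001,"dz":-0.001,"roll":0,"jaw":0.05},{"dx":-0.001,"dy":0.0001,"dz":-0.001,"roll":0,"jaw":0.05},{"dx":-0.001,"dy":0.0001,"dz":-0.001,"roll":0,"jaw":0.05},{"dx":-0.001,"dy":0.0001,"dz":-0.001,"roll":0,"jaw":0.05},{"dx":-0.001,"dy":0.0001,"dz":-0.001,"roll":0,"jaw":0.05},{"dx":-0.001,"dy":0.0001,"dz":-0.001,"roll":0,"jaw":0.05},{"dx":-0.001,"dy":0.0001,"dz":-0.001,"roll":0,"jaw":0.05},{"dx":-0.001,"dy":0.0001,"dz":-0.001,"roll":0,"jaw":0.05},{"dx":-0.001,"dy":0.0001,"dz":-0.001,"roll":0,"jaw":0.05},{"dx":-0.001,"dy":0.0001,"dz":-0.001,"roll":0,"jaw":0.05}]}}

```text
t: 44.65
eef_pos: [0.4758, -0.4193, 0.066]
ee_rot: [3.142, 0.0, -1.689]
force: [0.7, 0.4, 0.6]
width: 0.0221
gripper_force: 3.0
```

```bash
python3 - <<'E'
from h import *
im,d=snap("side");i=im[220:400,220:420,::-1]
cv2.imwrite('pics/crop6.png',cv2.resize(i,None,fx=3.3,fy=3.3,interpolation=cv2.INTER_CUBIC))
E
```

```text
(no output)
```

View pics/crop6.png

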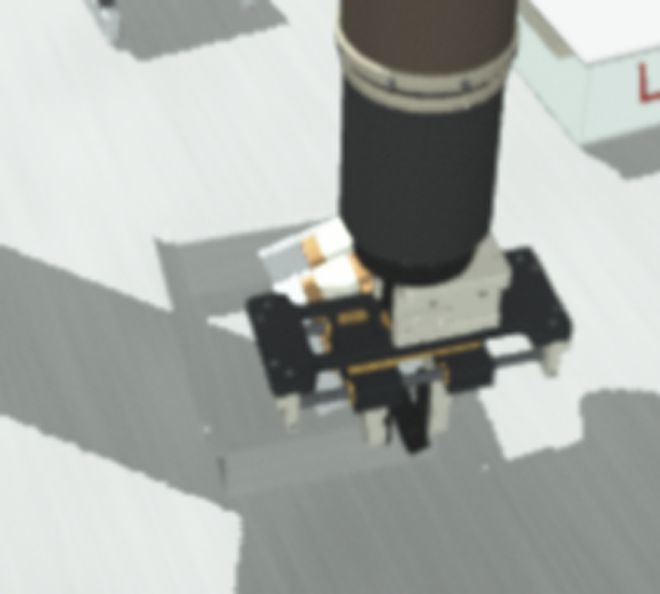

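Call:
{"fn": "servo_tool", "kwargs": {"moves": [{"dx":-0.0007,"dy":0.0001,"dz":-0.001,"roll":0,"jaw":0.05},{"dx":-0.0007,"dy":0.0001,"dz":-0.001,"roll":0,"jaw":0.05},{"dx":-0.0007,"dy":0.0001,"dz":-0.001,"roll":0,"jaw":0.05},{"dx":-0.0007,"dy":0.0001,"dz":-0.001,"roll":0,"jaw":0.05},{"dx":-0.0007,"dy":0.0001,"dz":-0.001,"roll":0,"jaw":0.05},{"dx":-0.0007,"dy":0.0001,"dz":-0.001,"roll":0,"jaw":0.05},{"dx":-0.0005,"dy":0.0001,"dz":-0.001,"roll":0,"jaw":0.05},{"dx":-0.0005,"dy":0.0001,"dz":-0.001,"roll":0,"jaw":0.05},{"dx":0,"dy":0,"dz":0,"roll":0,"jaw":0.05},{"dx":0,"dy":0,"dz":0,"roll":0,"jaw":0.05}]}}

```text
t: 45.95
eef_pos: [0.4706, -0.4186, 0.058]
ee_rot: [3.141, 0.0, -1.689]
force: [-0.5, -0.1, 0.1]
width: 0.0243
gripper_force: 3.0
```

```bash
python3 - <<'E'
from h import *
im,d=snap("side");i=im[240:380,240:400,::-1]
cv2.imwrite('pics/crop7.png',cv2.resize(i,None,fx=3.5,fy=3.5,interpolation=cv2.INTER_CUBIC))
P=cloud("side",d)
# wall -y slope via +x end wall top
m=(P[...,2]>.0)&(P[...,2]<.14)&(P[...,0]>.38)&(P[...,0]<.62)&(P[...,1]>-.24)&(P[...,1]<-.215)
q=P[m];
for x in np.arange(.42,.59,.02):
    s=q[abs(q[:,0]-x)<.01]
    if len(s): print(round(x,2),np.round(np.percentile(s[:,2],[5,50,95]),3),len(s))
E
```

```text
0.42 [0.003 0.006 0.008] 52
0.44 [0.005 0.007 0.05 ] 6
0.46 [0.007 0.041 0.059] 93
0.48 [0.035 0.056 0.072] 87
0.5 [0.072 0.075 0.079] 20
```

View pics/crop7.png

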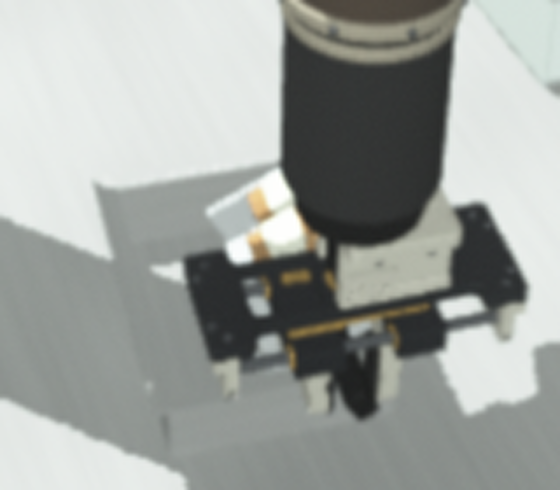

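Call:
{"fn": "servo_tool", "kwargs": {"moves": [{"dx":-0.0005,"dy":0.0001,"dz":-0.001,"roll":0,"jaw":0.05},{"dx":-0.0005,"dy":0.0001,"dz":-0.001,"roll":0,"jaw":0.05},{"dx":-0.0005,"dy":0.0001,"dz":-0.001,"roll":0,"jaw":0.05},{"dx":-0.0005,"dy":0.0001,"dz":-0.001,"roll":0,"jaw":0.05},{"dx":-0.0005,"dy":0.0001,"dz":-0.001,"roll":0,"jaw":0.05},{"dx":-0.0005,"dy":0.0001,"dz":-0.001,"roll":0,"jaw":0.05},{"dx":-0.0005,"dy":0.0001,"dz":-0.001,"roll":0,"jaw":0.05},{"dx":-0.0005,"dy":0.0001,"dz":-0.001,"roll":0,"jaw":0.05},{"dx":0,"dy":0,"dz":0,"roll":0,"jaw":0.05},{"dx":0,"dy":0,"dz":0,"roll":0,"jaw":0.05}]}}

```text
t: 47.25
eef_pos: [0.4674, -0.4181, 0.0505]
ee_rot: [-3.14, -0.001, -1.688]
force: [2.4, 0.6, 4.8]
width: 0.026
gripper_force: 3.0
```

```bash
python3 - <<'E'
from h import *
im,d=snap("side");i=im[240:380,240:400,::-1]
cv2.imwrite('pics/crop8.png',cv2.resize(i,None,fx=3.5,fy=3.5,interpolation=cv2.INTER_CUBIC))
E
```

```text
(no output)
```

View pics/crop8.png

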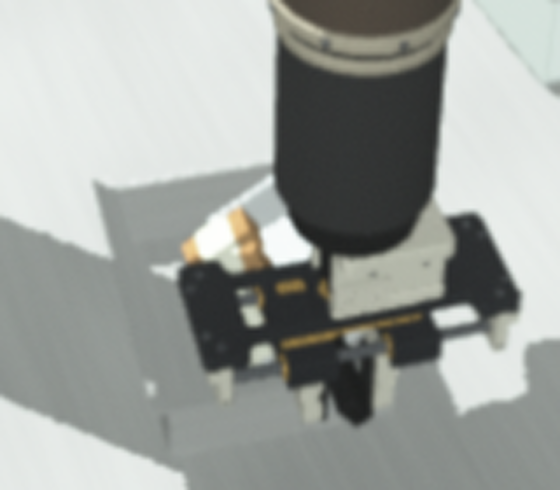

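Call:
{"fn": "servo_tool", "kwargs": {"moves": [{"dx":-0.0005,"dy":0,"dz":-0.001,"roll":0,"jaw":0.05},{"dx":-0.0005,"dy":0,"dz":-0.001,"roll":0,"jaw":0.05},{"dx":-0.0005,"dy":0,"dz":-0.001,"roll":0,"jaw":0.05},{"dx":0,"dy":0,"dz":0,"roll":0,"jaw":0.05},{"dx":0,"dy":0,"dz":0,"roll":0,"jaw":0.05},{"dx":0,"dy":0,"dz":0,"roll":0,"jaw":0.05},{"dx":0,"dy":0,"dz":0,"roll":0,"jaw":0.05},{"dx":0,"dy":0,"dz":0,"roll":0,"jaw":0.05},{"dx":0,"dy":0,"dz":0,"roll":0,"jaw":0.05},{"dx":0,"dy":0,"dz":0,"roll":0,"jaw":0.05}]}}

```text
t: 48.55
eef_pos: [0.4651, -0.4178, 0.047]
ee_rot: [3.142, 0.0, -1.689]
force: [3.2, -0.6, 3.2]
width: 0.0263
gripper_force: 3.0
```

```bash
cat > br.py <<'E'
from h import *
for n in("side","top"):
    im,d=snap(n);P=cloud(n,d)
    hsv=cv2.cvtColor(im,cv2.COLOR_RGB2HSV)
    m=(hsv[...,1]>70)&(hsv[...,0]<25)&(hsv[...,2]>60)&(P[...,2]<.09)&(P[...,0]>.3)&(P[...,0]<.6)&(P[...,1]<-.1)&(P[...,1]>-.5)
    for k,s,c in comps(m,5): print(n,np.nanmean(P[k],0).round(3),c.round(),s[4])
E
python3 br.py
```

```text
side [ 0.464 -0.261  0.05 ] [310. 309.] 107
side [ 0.431 -0.237  0.028] [294. 312.] 28
top [ 0.469 -0.234  0.048] [401. 228.] 13
top [ 0.432 -0.229  0.028] [399. 239.] 5
```

Call:
{"fn": "servo_tool", "kwargs": {"moves": [{"dx":0.01,"dy":-0.001,"dz":0.005,"roll":0,"jaw":0.05},{"dx":0.01,"dy":-0.001,"dz":0.005,"roll":0,"jaw":0.05},{"dx":0,"dy":0,"dz":0,"roll":0,"jaw":0.05},{"dx":0,"dy":0,"dz":0,"roll":0,"jaw":0.05},{"dx":0,"dy":0,"dz":0,"roll":0,"jaw":0.05},{"dx":0,"dy":0,"dz":0,"roll":0,"jaw":0.05},{"dx":0,"dy":0,"dz":0,"roll":0,"jaw":0.05},{"dx":0,"dy":0,"dz":0,"roll":0,"jaw":0.05},{"dx":0,"dy":0,"dz":0,"roll":0,"jaw":0.05},{"dx":0,"dy":0,"dz":0,"roll":0,"jaw":0.05}]}}

```text
t: 49.9
eef_pos: [0.4851, -0.4198, 0.057]
ee_rot: [3.141, 0.0, -1.689]
force: [-0.9, -0.4, 0.7]
width: 0.0285
gripper_force: 3.1
```

```bash
python3 br.py; python3 - <<'E'
from h import *
im,d=snap("side");i=im[240:380,240:400,::-1]
cv2.imwrite('pics/crop9.png',cv2.resize(i,None,fx=3.5,fy=3.5,interpolation=cv2.INTER_CUBIC))
E
```

```text
side [ 0.457 -0.251  0.049] [306. 307.] 26
side [ 0.423 -0.295  0.028] [299. 330.] 167
side [ 0.465 -0.316  0.045] [319. 326.] 11
side [ 0.457 -0.351  0.047] [322. 337.] 18
```

View pics/crop9.png

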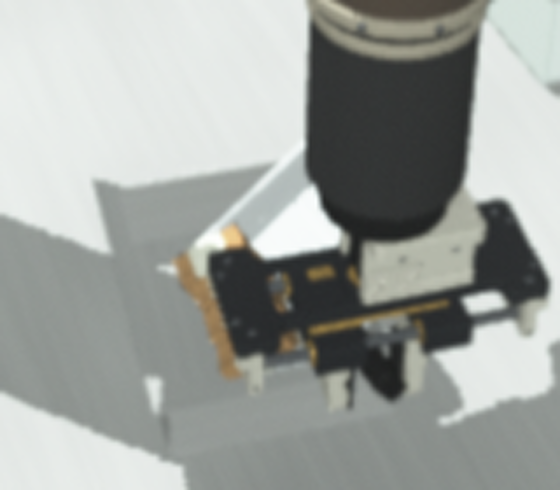

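Call:
{"fn": "servo_tool", "kwargs": {"moves": [{"dx":0.008,"dy":-0.001,"dz":0.006,"roll":0,"jaw":0.05},{"dx":0.008,"dy":-0.001,"dz":0.006,"roll":0,"jaw":0.05},{"dx":0.004,"dy":0,"dz":0.004,"roll":0,"jaw":0.05},{"dx":0,"dy":0,"dz":0,"roll":0,"jaw":0.05},{"dx":0,"dy":0,"dz":0,"roll":0,"jaw":0.05},{"dx":0,"dy":0,"dz":0,"roll":0,"jaw":0.05},{"dx":0,"dy":0,"dz":0,"roll":0,"jaw":0.05},{"dx":0,"dy":0,"dz":0,"roll":0,"jaw":0.05},{"dx":0,"dy":0,"dz":0,"roll":0,"jaw":0.05},{"dx":0,"dy":0,"dz":0,"roll":0,"jaw":0.05}]}}

```text
t: 51.3
eef_pos: [0.5052, -0.4218, 0.0731]
ee_rot: [3.142, 0.0, -1.689]
force: [-0.4, -1.8, -1.4]
width: 0.0313
gripper_force: 3.7
```

```bash
python3 br.py
```

```text
side [ 0.444 -0.313  0.05 ] [311. 326.] 151
side [ 0.412 -0.303  0.029] [296. 333.] 141
```

Call:
{"fn": "servo_tool", "kwargs": {"moves": [{"dx":0.006,"dy":-0.001,"dz":0.005,"roll":0,"jaw":0.05},{"dx":0.006,"dy":-0.001,"dz":0.005,"roll":0,"jaw":0.05},{"dx":0.004,"dy":0,"dz":0.004,"roll":0,"jaw":0.05},{"dx":0,"dy":0,"dz":0,"roll":0,"jaw":0.05},{"dx":0,"dy":0,"dz":0,"roll":0,"jaw":0.05},{"dx":0,"dy":0,"dz":0,"roll":0,"jaw":0.05},{"dx":0,"dy":0,"dz":0,"roll":0,"jaw":0.05},{"dx":0,"dy":0,"dz":0,"roll":0,"jaw":0.05},{"dx":0,"dy":0,"dz":0,"roll":0,"jaw":0.05},{"dx":0,"dy":0,"dz":0,"roll":0,"jaw":0.05}]}}

```text
t: 52.65
eef_pos: [0.5212, -0.424, 0.0871]
ee_rot: [-3.141, -0.0, -1.689]
force: [0.3, 0.8, -0.6]
width: 0.0308
gripper_force: 2.7
```

```bash
python3 br.py; python3 - <<'E'
from h import *
im,d=snap("side");P=cloud("side",d)
# tray +x end wall region: print profile
for y in (-.215,-.23,-.25):
    q=P[(abs(P[...,1]-y)<.006)&(P[...,0]>.4)&(P[...,0]<.62)&(P[...,2]<.2)]
    print(y,[(round(x,2),np.round(np.percentile(q[abs(q[:,0]-x)<.01][:,2],[5,95]),3).tolist()) for x in np.arange(.42,.6,.02) if (abs(q[:,0]-x)<.01).sum()>3])
E
```

```text
side [ 0.446 -0.306  0.05 ] [310. 324.] 174
side [ 0.412 -0.302  0.026] [296. 333.] 125
side [ 0.433 -0.345  0.029] [311. 344.] 27
-0.215 [(np.float64(0.42), [0.002, 0.009]), (np.float64(0.44), [0.002, 0.007]), (np.float64(0.46), [0.004, 0.01])]
-0.23 [(np.float64(0.42), [0.003, 0.007]), (np.float64(0.48), [0.065, 0.072]), (np.float64(0.5), [0.057, 0.08]), (np.float64(0.52), [0.059, 0.088]), (np.float64(0.54), [0.067, 0.091])]
-0.25 [(np.float64(0.44), [0.042, 0.052]), (np.float64(0.46), [0.032, 0.057]), (np.float64(0.48), [0.035, 0.052]), (np.float64(0.52), [0.059, 0.067]), (np.float64(0.54), [0.07, 0.099])]
```

Call:
{"fn": "servo_tool", "kwargs": {"moves": [{"dx":0.02,"dy":-0.002,"dz":0.01,"roll":0,"jaw":0.05},{"dx":0.02,"dy":-0.002,"dz":0.012,"roll":0,"jaw":0.05},{"dx":0,"dy":0,"dz":0.01,"roll":0,"jaw":0.05},{"dx":0,"dy":0,"dz":0,"roll":0,"jaw":0.05},{"dx":0,"dy":0,"dz":0,"roll":0,"jaw":0.05},{"dx":0,"dy":0,"dz":0,"roll":0,"jaw":0.05},{"dx":0,"dy":0,"dz":0,"roll":0,"jaw":0.05},{"dx":0,"dy":0,"dz":0,"roll":0,"jaw":0.05},{"dx":0,"dy":0,"dz":0,"roll":0,"jaw":0.05},{"dx":0,"dy":0,"dz":0,"roll":0,"jaw":0.05}], "newtons": 20}}

```text
t: 54.05
eef_pos: [0.5612, -0.4278, 0.119]
ee_rot: [3.142, 0.0, -1.689]
force: [0.7, -0.4, 1.4]
width: 0.016
gripper_force: 20.0
```

```bash
python3 br.py; python3 - <<'E'
from h import *
im,d=snap("side");P=cloud("side",d)
for y in (-.23,-.25,-.3,-.35):
    q=P[(abs(P[...,1]-y)<.006)&(P[...,0]>.4)&(P[...,0]<.66)&(P[...,2]<.2)]
    print(y,[(round(float(x),2),np.round(np.percentile(q[abs(q[:,0]-x)<.01][:,2],[5,95]),3).tolist()) for x in np.arange(.42,.66,.02) if (abs(q[:,0]-x)<.01).sum()>3])
E
```

```text
side [ 0.465 -0.307  0.029] [318. 328.] 94
side [ 0.425 -0.306  0.025] [302. 334.] 232
side [ 0.472 -0.355  0.028] [328. 342.] 5
-0.23 [(0.42, [0.003, 0.01]), (0.44, [0.003, 0.008]), (0.46, [0.003, 0.008]), (0.48, [0.001, 0.008]), (0.5, [0.002, 0.008]), (0.52, [0.004, 0.074]), (0.54, [0.011, 0.089])]
-0.25 [(0.42, [0.003, 0.009]), (0.48, [0.002, 0.008]), (0.5, [0.003, 0.008]), (0.52, [0.004, 0.07]), (0.54, [0.066, 0.071]), (0.58, [0.068, 0.09]), (0.6, [0.08, 0.09]), (0.62, [0.078, 0.09]), (0.64, [0.08, 0.09])]
-0.3 [(0.42, [0.003, 0.032]), (0.44, [0.027, 0.032]), (0.46, [0.026, 0.033]), (0.48, [0.003, 0.029]), (0.5, [0.002, 0.008]), (0.52, [0.003, 0.082]), (0.56, [-0.002, 0.004]), (0.58, [-0.002, 0.081]), (0.6, [-0.003, 0.002])]
-0.35 [(0.42, [0.027, 0.03]), (0.44, [0.026, 0.031]), (0.46, [0.026, 0.032]), (0.48, [0.026, 0.029]), (0.52, [0.014, 0.064]), (0.56, [-0.001, 0.005]), (0.58, [-0.002, 0.003]), (0.6, [-0.001, 0.004]), (0.62, [-0.002, 0.004]), (0.64, [-0.002, 0.003]), (0.66, [-0.001, 0.004])]
```

Call:
{"fn": "servo_tool", "kwargs": {"moves": [{"dx":0,"dy":0,"dz":0,"roll":0,"jaw":0.05},{"dx":0,"dy":0,"dz":0,"roll":0,"jaw":0.05},{"dx":0,"dy":0,"dz":0,"roll":0,"jaw":0.05},{"dx":0,"dy":0,"dz":0.01,"roll":0,"jaw":0.05},{"dx":0,"dy":0,"dz":0.01,"roll":0,"jaw":0.05},{"dx":0,"dy":0,"dz":0.015,"roll":0,"jaw":0.05},{"dx":0,"dy":0,"dz":0.015,"roll":0,"jaw":0.05},{"dx":0,"dy":0,"dz":0.015,"roll":0,"jaw":0.05},{"dx":0,"dy":0,"dz":0,"roll":0,"jaw":0.05},{"dx":0,"dy":0,"dz":0,"roll":0,"jaw":0.05}], "newtons": 60}}

```text
t: 55.45
eef_pos: [0.561, -0.4276, 0.1837]
ee_rot: [3.141, 0.0, -1.689]
force: [-0.3, 0.1, -2.0]
width: 0.0156
gripper_force: 60.0
```

```bash
python3 - <<'E'
from h import *
im,d=snap("side");P=cloud("side",d)
i=im[200:380,240:460,::-1]
cv2.imwrite('pics/crop10.png',cv2.resize(i,None,fx=3.2,fy=3.2,interpolation=cv2.INTER_CUBIC))
im,d=snap("top");T=cloud("top",d)
for n,P in(("side",P),("top",T)):
  for y in np.arange(-.44,-.18,.03):
    q=P[(abs(P[...,1]-y)<.008)&(P[...,0]>.48)&(P[...,0]<.68)&(P[...,2]<.19)&(P[...,2]>.07)]
    if len(q)>5: print(n,round(y,2),len(q),np.percentile(q[:,2],[3,50,97]).round(3),np.percentile(q[:,0],[3,97]).round(3))
E
```

```text
side -0.44 13 [0.184 0.188 0.19 ] [0.54  0.579]
side -0.38 99 [0.162 0.169 0.179] [0.519 0.558]
side -0.35 7 [0.154 0.159 0.161] [0.513 0.515]
side -0.32 33 [0.148 0.151 0.154] [0.516 0.574]
side -0.29 11 [0.138 0.141 0.145] [0.52  0.527]
side -0.26 26 [0.129 0.132 0.135] [0.524 0.59 ]
side -0.23 10 [0.137 0.148 0.152] [0.528 0.535]
top -0.29 9 [0.132 0.136 0.156] [0.613 0.632]
top -0.26 98 [0.122 0.13  0.153] [0.572 0.636]
top -0.23 9 [0.145 0.15  0.155] [0.528 0.552]
```

View pics/crop10.png

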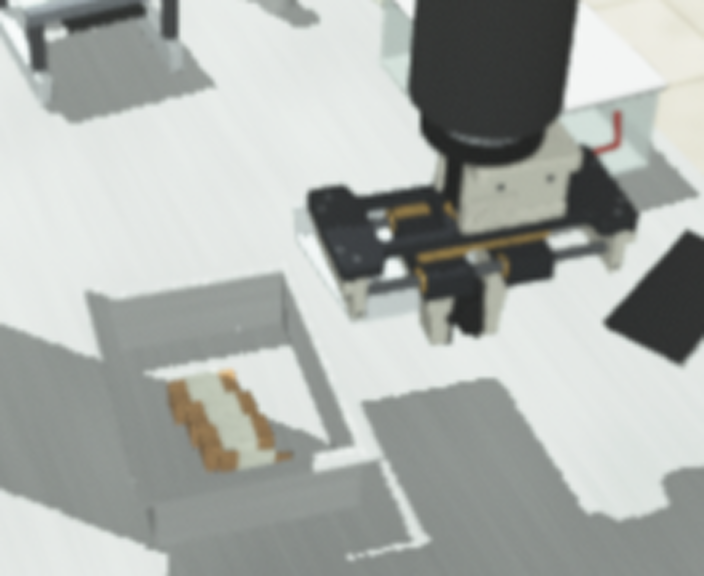

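The picture shows all four cartons flat in the pan, around (225,420). The tray is held roll-level but nose-down. I'll carry it to the open spot in front of the marker and set it down flat.

Call:
{"fn": "servo_tool", "kwargs": {"moves": [{"dx":-0.003,"dy":0.02,"dz":0,"roll":0.8,"jaw":0.05},{"dx":-0.004,"dy":0.04,"dz":0,"roll":1.2,"jaw":0.05},{"dx":-0.005,"dy":0.045,"dz":0,"roll":1.3,"jaw":0.05},{"dx":-0.005,"dy":0.045,"dz":0,"roll":1.3,"jaw":0.05},{"dx":-0.005,"dy":0.045,"dz":0,"roll":1.3,"jaw":0.05},{"dx":-0.005,"dy":0.045,"dz":0,"roll":1.3,"jaw":0.05},{"dx":-0.005,"dy":0.045,"dz":0,"roll":1.2,"jaw":0.05},{"dx":-0.005,"dy":0.04,"dz":0,"roll":1.0,"jaw":0.05},{"dx":-0.004,"dy":0.025,"dz":0,"roll":0.7,"jaw":0.05},{"dx":0,"dy":0.013,"dz":0,"roll":0.3,"jaw":0.05}]}}

```text
t: 56.8
eef_pos: [0.5194, -0.0632, 0.1841]
ee_rot: [3.142, 0.0, -1.505]
force: [0.7, -0.6, -1.4]
width: 0.0159
gripper_force: 60.0
```

Call:
{"fn": "servo_tool", "kwargs": {"moves": [{"dx":0,"dy":0,"dz":-0.02,"roll":0,"jaw":0.05},{"dx":0,"dy":0,"dz":-0.03,"roll":0,"jaw":0.05},{"dx":0,"dy":0,"dz":-0.03,"roll":0,"jaw":0.05},{"dx":0,"dy":0,"dz":-0.02,"roll":0,"jaw":0.05},{"dx":0,"dy":0,"dz":0,"roll":0,"jaw":0.05},{"dx":0,"dy":0,"dz":0,"roll":0,"jaw":0.05},{"dx":0,"dy":0,"dz":0,"roll":0,"jaw":0.05},{"dx":0,"dy":0,"dz":0,"roll":0,"jaw":0.05},{"dx":0,"dy":0,"dz":0,"roll":0,"jaw":0.05},{"dx":0,"dy":0,"dz":0,"roll":0,"jaw":0.05}]}}

```text
t: 58.05
eef_pos: [0.5203, -0.0648, 0.0842]
ee_rot: [-3.141, 0.0, -1.507]
force: [0.7, 0.2, -2.0]
width: 0.0156
gripper_force: 60.0
```

```bash
python3 - <<'E'
from h import *
im,d=snap("side");P=cloud("side",d);T=cloud("top",snap("top")[1])
for n,P in(("side",P),("top",T)):
  for y in np.arange(-.02,.17,.03):
    q=P[(abs(P[...,1]-y)<.008)&(P[...,0]>.44)&(P[...,0]<.6)&(P[...,2]<.12)&(P[...,2]>.008)]
    if len(q)>5: print(n,round(y,2),len(q),np.percentile(q[:,2],[3,50,97]).round(3),np.percentile(q[:,0],[3,97]).round(3))
E
```

```text
side -0.02 122 [0.062 0.072 0.087] [0.462 0.507]
side 0.01 10 [0.054 0.058 0.059] [0.458 0.467]
side 0.04 24 [0.046 0.049 0.071] [0.457 0.565]
side 0.07 21 [0.038 0.04  0.043] [0.455 0.517]
side 0.1 26 [0.03  0.033 0.037] [0.453 0.525]
side 0.16 150 [0.027 0.08  0.102] [0.441 0.547]
top 0.04 7 [0.068 0.073 0.077] [0.565 0.569]
top 0.07 14 [0.041 0.06  0.067] [0.561 0.566]
top 0.1 9 [0.029 0.054 0.063] [0.561 0.563]
top 0.13 9 [0.047 0.049 0.054] [0.551 0.564]
top 0.16 15 [0.013 0.027 0.059] [0.553 0.581]
```

Call:
{"fn": "servo_tool", "kwargs": {"moves": [{"dx":0,"dy":0,"dz":-0.015,"roll":0,"jaw":0.05},{"dx":0,"dy":0,"dz":-0.007,"roll":0,"jaw":0.05},{"dx":0,"dy":0,"dz":-0.007,"roll":0,"jaw":0.05},{"dx":0,"dy":0,"dz":-0.007,"roll":0,"jaw":0.05},{"dx":0,"dy":0,"dz":-0.007,"roll":0,"jaw":0.05},{"dx":0,"dy":0,"dz":-0.007,"roll":0,"jaw":0.05},{"dx":0,"dy":0,"dz":-0.007,"roll":0,"jaw":0.05},{"dx":0,"dy":0,"dz":-0.006,"roll":0,"jaw":0.05},{"dx":0,"dy":0,"dz":-0.005,"roll":0,"jaw":0.05},{"dx":0,"dy":0,"dz":0,"roll":0,"jaw":0.05}], "newtons": 8}}

```text
t: 59.4
eef_pos: [0.52, -0.0648, 0.0156]
ee_rot: [3.141, 0.0, -1.507]
force: [0.2, -0.0, -0.8]
width: 0.0161
gripper_force: 8.0
```

Call:
{"fn": "servo_tool", "kwargs": {"moves": [{"dx":0,"dy":0,"dz":0,"roll":0,"jaw":0.3},{"dx":0,"dy":0,"dz":0,"roll":0,"jaw":0.5},{"dx":0,"dy":0,"dz":0,"roll":0,"jaw":0.5},{"dx":0,"dy":0,"dz":0,"roll":0,"jaw":0.5},{"dx":0,"dy":0,"dz":0,"roll":0,"jaw":0.3},{"dx":0,"dy":0,"dz":0,"roll":0,"jaw":0.05},{"dx":0,"dy":0,"dz":0,"roll":0,"jaw":0.05},{"dx":0,"dy":0,"dz":0,"roll":0,"jaw":0.05},{"dx":0,"dy":0,"dz":0,"roll":0,"jaw":0.05},{"dx":0,"dy":0,"dz":0,"roll":0,"jaw":0.05}], "newtons": 40}}

```text
t: 60.65
eef_pos: [0.5202, -0.0648, 0.0161]
ee_rot: [3.142, -0.0, -1.507]
force: [0.2, 0.2, 0.6]
width: 0.0158
gripper_force: 40.0
```

```bash
python3 - <<'E'
from h import *
P=cloud("side",snap("side")[1]);T=cloud("top",snap("top")[1])
for n,P in(("side",P),("top",T)):
  for y in np.arange(-.02,.17,.02):
    q=P[(abs(P[...,1]-y)<.008)&(P[...,0]>.46)&(P[...,0]<.59)&(P[...,2]<.12)&(P[...,2]>.016)]
    if len(q)>5: print(n,round(y,2),len(q),np.percentile(q[:,2],[3,50,97]).round(3),np.percentile(q[:,0],[3,50,97]).round(3))
m=(T[...,2]>.018)&(T[...,2]<.04)&(T[...,0]>.54)&(T[...,0]<.6)&(T[...,1]>.0)&(T[...,1]<.16)
print(rect(T,m))
E
```

```text
side 0.12 64 [0.017 0.023 0.032] [0.462 0.493 0.558]
side 0.14 22 [0.017 0.023 0.028] [0.509 0.543 0.556]
side 0.16 98 [0.07  0.079 0.102] [0.464 0.492 0.542]
top 0.04 8 [0.025 0.028 0.031] [0.565 0.567 0.568]
top 0.08 6 [0.017 0.024 0.028] [0.562 0.565 0.565]
top 0.1 8 [0.023 0.028 0.031] [0.561 0.561 0.565]
top 0.14 6 [0.024 0.026 0.029] [0.545 0.553 0.561]
top 0.16 13 [0.02  0.026 0.063] [0.549 0.574 0.581]
(array([0.5644, 0.0768]), array([116.9,  16.2]), -78.3)
```

Call:
{"fn": "servo_tool", "kwargs": {"moves": [{"dx":0,"dy":0.0155,"dz":0,"roll":0,"jaw":0.05},{"dx":-0.001,"dy":0.0155,"dz":0,"roll":0,"jaw":0.05},{"dx":-0.001,"dy":0.0155,"dz":0,"roll":0,"jaw":0.05},{"dx":-0.001,"dy":0.0155,"dz":0,"roll":0,"jaw":0.05},{"dx":-0.001,"dy":0.0155,"dz":0,"roll":0,"jaw":0.05},{"dx":-0.001,"dy":0.0155,"dz":0,"roll":0,"jaw":0.05},{"dx":-0.001,"dy":0.0155,"dz":0,"roll":0,"jaw":0.05},{"dx":-0.001,"dy":0.0155,"dz":0,"roll":0,"jaw":0.05},{"dx":-0.001,"dy":0.0155,"dz":0,"roll":0,"jaw":0.05},{"dx":-0.001,"dy":0.01,"dz":0,"roll":0,"jaw":0.05}]}}

```text
t: 62.0
eef_pos: [0.5112, 0.0857, 0.0161]
ee_rot: [-3.142, 0.0, -1.507]
force: [0.4, -1.1, 0.6]
width: 0.0158
gripper_force: 40.0
```

Call:
{"fn": "servo_tool", "kwargs": {"moves": [{"dx":0,"dy":0.002,"dz":0,"roll":0,"jaw":0.05},{"dx":0,"dy":0.002,"dz":0,"roll":0,"jaw":0.05},{"dx":0,"dy":0.001,"dz":0,"roll":0,"jaw":0.05},{"dx":0,"dy":0.001,"dz":0,"roll":0,"jaw":0.05},{"dx":0,"dy":0,"dz":0,"roll":0,"jaw":0.05},{"dx":0,"dy":0,"dz":0,"roll":0,"jaw":0.05},{"dx":0,"dy":0,"dz":0,"roll":0,"jaw":0.05},{"dx":0,"dy":0,"dz":0,"roll":0,"jaw":0.05},{"dx":0,"dy":0,"dz":0,"roll":0,"jaw":0.05},{"dx":0,"dy":0,"dz":0,"roll":0,"jaw":0.05}]}}

```text
t: 63.25
eef_pos: [0.5112, 0.0907, 0.0161]
ee_rot: [3.142, -0.0, -1.507]
force: [-0.5, -1.8, -0.1]
width: 0.0156
gripper_force: 40.0
```

Call:
{"fn": "servo_tool", "kwargs": {"moves": [{"dx":0,"dy":0.001,"dz":0,"roll":0,"jaw":0.05},{"dx":0,"dy":0.001,"dz":0,"roll":0,"jaw":0.05},{"dx":0,"dy":0.001,"dz":0,"roll":0,"jaw":0.05},{"dx":0,"dy":0.001,"dz":0,"roll":0,"jaw":0.05},{"dx":0,"dy":0,"dz":0,"roll":0,"jaw":0.05},{"dx":0,"dy":0,"dz":0,"roll":0,"jaw":0.05},{"dx":0,"dy":0,"dz":0,"roll":0,"jaw":0.05},{"dx":0,"dy":0,"dz":0,"roll":0,"jaw":0.05},{"dx":0,"dy":0,"dz":0,"roll":0,"jaw":0.05},{"dx":0,"dy":0,"dz":0,"roll":0,"jaw":0.05}]}}

```text
t: 64.5
eef_pos: [0.5106, 0.0938, 0.016]
ee_rot: [3.14, -0.001, -1.507]
force: [-0.7, -5.4, 2.1]
width: 0.0155
gripper_force: 40.0
```

Call:
{"fn": "servo_tool", "kwargs": {"moves": [{"dx":0,"dy":0,"dz":0,"roll":0,"jaw":0.3},{"dx":0,"dy":0,"dz":0,"roll":0,"jaw":0.5},{"dx":0,"dy":0,"dz":0,"roll":0,"jaw":0.6},{"dx":0,"dy":0,"dz":0.05,"roll":0,"jaw":0.6},{"dx":0,"dy":0,"dz":0.06,"roll":0,"jaw":0.6},{"dx":0,"dy":0,"dz":0.06,"roll":0,"jaw":0.6},{"dx":0,"dy":0,"dz":0.06,"roll":0,"jaw":0.6},{"dx":0,"dy":0,"dz":0.06,"roll":0,"jaw":0.6},{"dx":0,"dy":0,"dz":0.05,"roll":0,"jaw":0.6},{"dx":0,"dy":0,"dz":0,"roll":0,"jaw":0.6}]}}

```text
t: 65.75
eef_pos: [0.5127, 0.0952, 0.3606]
ee_rot: [-3.134, 0.003, -1.507]
force: [-0.7, -0.0, -1.2]
width: 0.0527
gripper_force: 0.0
```

Call:
{"fn": "servo_tool", "kwargs": {"moves": [{"dx":0,"dy":0.05,"dz":0,"roll":0,"jaw":0.6},{"dx":0,"dy":0.05,"dz":0,"roll":0,"jaw":0.6},{"dx":0,"dy":0.05,"dz":0,"roll":0,"jaw":0.6},{"dx":0,"dy":0.05,"dz":0,"roll":0,"jaw":0.6},{"dx":0,"dy":0.05,"dz":0,"roll":0,"jaw":0.6},{"dx":0,"dy":0.05,"dz":0,"roll":0,"jaw":0.6},{"dx":0,"dy":0,"dz":0,"roll":0,"jaw":0.6},{"dx":0,"dy":0,"dz":0,"roll":0,"jaw":0.6},{"dx":0,"dy":0,"dz":0,"roll":0,"jaw":0.6},{"dx":0,"dy":0,"dz":0,"roll":0,"jaw":0.6}]}}

```text
t: 67.0
eef_pos: [0.5114, 0.3938, 0.3565]
ee_rot: [-3.141, 0.001, -1.508]
force: [0.1, -0.1, 1.2]
width: 0.0525
gripper_force: 0.0
```

```bash
python3 - <<'E'
from h import *
o,P,im=cartons()
for r in o: print(r)
m=(P[...,2]>.038)&(P[...,2]<.06)&(P[...,0]>.3)&(P[...,0]<.6)&(P[...,1]>.0)&(P[...,1]<.16)
for k,s,c in comps(m,20): print('handle',rect(P,k))
m=(P[...,2]>.045)&(P[...,2]<.075)&(P[...,0]>.25)&(P[...,0]<.62)&(P[...,1]>-.5)&(P[...,1]<-.12)
for k,s,c in comps(m,60): print('pan',rect(P,k),np.nanpercentile(P[k][:,2],[5,95]))
E
```

```text
((array([ 0.4463, -0.3152]), array([120.8,  53.1]), -87.2), 0.0275, array([422.7, 234.3]), np.int32(423))
handle (array([0.5086, 0.111 ]), array([80. , 15.8]), -85.8)
pan (array([ 0.4499, -0.291 ]), array([219.6, 173. ]), 83.2) [0.05258382 0.06424307]
```

```bash
python3 -c "
from station import *
print(job_done())"
```

```text
the job is handed in; nothing more can be done
None
```

The job is handed in with all four cartons in the pan, the lever back up, and the empty tray parked home under the marker; the bottle and shaker were not touched, and no verdict was returned.

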